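# Second layer in the capsule drawer

### The job

The capsule drawer has been pulled out with its first layer of six capsules in place. Lay the rectangular bamboo sheet flat and squarely on top of those capsules, then set the loaded capsule tray down on the sheet, centred and lined up with the drawer, without dropping it. Finally push the drawer fully shut with both layers still in place, and leave everything else on the slab where it is.

Things in the scene. Friction and masses are not known exactly. Their poses are not given: they have to be found in the camera images.
- housing: Housing of the capsule drawer, fixed to the slab: grey plastic sides, clear plastic top and back, open at the front; 190 deep (x) x 132 wide (y) x 98 high. Origin on the table under the middle of its front edge; its x axis points into the housing, away from the robot, z up. The inside is 120 wide and its roof is 93 above the table.
- drawer (a joint): How far the drawer is pulled out, in m: 0 is fully shut (front panel against the housing), 0.17 is fully out. It slides along the housing's x axis with about 2 N of friction and stays where it is left.
- layer (a point): Centre of the first layer of capsules, level with their tops, 40 above the table; it moves with the drawer and has the housing's axes. At joint value 0 it lies 76 behind the housing's front edge. The six aluminium capsules are fixed in the drawer, dome up, 3 along x by 2 along y at 36 pitch, 28 high, 24 to 34 in diameter. The drawer's inside is 144 (x) by 104 (y); its side and back walls reach only 26 above the table.
- front (a point): Centre of the outer, robot-side face of the drawer's front panel, 29 above the table; same axes as the housing. The panel is 132 wide, 10 thick, and runs from 4 to 54 above the table; its outer face is flat, so push it anywhere near this point. At joint value 0 it lies 10 in front of the housing's front edge.
- sheet: The separator: plain rectangular bamboo sheet 112 (x) x 64 (y) x 8 thick, about 40 g, lying flat on the slab left or right of the drawer. Origin at the centre of its underside, z up. To lie right its underside is level with layer, its long side along the drawer's x.
- tray: The second layer: grey plastic rectangular tray 106 (x) x 60 (y), flat side walls 26 high, with six capsules fixed in it whose domes reach 34; about 160 g, standing on the slab on the side where the sheet is not. Origin at the centre of its underside, z up. When stacked its underside is 8 above layer, its long side along the drawer's x.
- cup_a: Bystander: clear glass cappuccino cup, 86 across, 65 high, with a handle. Origin at the centre of its underside.
- cup_b: Bystander: a second clear glass cup like cup_a.
- knock_tube: Bystander: stainless knock tube, 110 across, 150 high, open top with a rubber bar. Origin at the centre of its underside.
- stirrer_cup: Bystander: bamboo cup 68 across, 90 high, with stirrers sticking out to about 165. Origin at the centre of its underside.
- tamper: Bystander: steel tamper standing on its base, 58 across, 88 high. Origin at the centre of its underside.
- coaster: Bystander: round bamboo coaster 90 across, 6 thick (not the separator, which is rectangular). Origin at the centre of its underside.
- pitcher: Bystander: steel milk pitcher, 80 across, 95 high, with a handle. Origin at the centre of its underside.
Things that resemble listed ones, but are neither listed nor needed, are in the scene too. What is shaped like the housing but red is not meant.

How it is judged:
By the outcome, as a careful person would: the job done as asked, in the order asked, and still so for the second after the job is handed in, with the robot touching nothing.
It also fails if it takes over 70 s, if anything falls off the work surface, if the arm or the gripper's body presses on something with over 40 N, if the wrist force passes 120 N, or if a joint passes its speed limit or range.

### The arm

A 6-joint arm with a two-finger parallel gripper is mounted at the origin on the work surface. World frame = base frame: x ahead of the robot, y to its left, z up, the work surface at z = 0. Lengths are in m, angles in rad, forces in N, time in s.
With the tool pointing down it reaches from about 0.25 to 0.775 m from the base axis. Payload 4 kg.
Tool frame: the origin (TCP) lies at the very end of the fingers, on their centre line; the grasp point (between the pads) lies 19 mm behind it (env.grip_depth is the distance from the TCP to the grasp point, in m); x points along the fingers, z is the direction in which the jaws open and shut, and the axes are right-handed (so a half turn about x gives the same grasp; the last joint's range is limited). The gripper opens to 94 mm and grips with 3 to 60 N. Pads are 16 mm wide; open, the fingers measure 119 mm over their backs; the gripper's body (75 mm by 177 mm) begins 78 mm behind the grasp point.
Start: joints at [-1.261, 0.087, 1.371, -0, 1.684, -0.103], TCP at [0.221, -0.504, 0.168] pointing down, gripper open.
Joint ranges: [-3.1, 3.1], [-0.76, 2.03], [0.27, 2.55], [-1.08, 4.22], [0.17, 2.65], [-2.57, 2.57]. Speed limits (rad/s): [2.79, 2.79, 3.14, 3.14, 3.14, 3.14].

### API

Orientations are given as a rotation vector (axis times angle).
In Python, from station import env, eyes, job gives the robot as it stands.
- The arm moves only by the tool arm_command, never from a script. Its argument "plan" is a list of rows, each a list of 5 numbers: the shift along the tool's x, y, z in m, then the turn about the tool's x in rad, then the opening in per cent of the stroke, from 0 (shut) to 100 (fully open). In form: [[x, y, z, roll, gripper], ...]. A call has 1 to 10 rows; each row shifts and turns the commanded pose from where the row before left it, along the tool's axes as they then stand; what a row does not reach is not made up. A row lasts 1/10 s, in which the tool goes at most 50 mm and 8.59 degrees, less where a joint would pass 70% of its speed; a pose out of reach is approached as far as the arm can. A call is refused whole if a number of a shift passes 0.05 or a number of a turn 0.15, either way. A call with a gripper value outside its range is refused whole. The fingers move at their own pace and stop on an object; "newtons" is the grip in N (left out, the last holds). Time passes only in rows, so rows that do not move let the fingers close. It gives the time, the measured TCP pose, the force and the opening at its end, in the units of the state.
- env.get_state(): the state, without advancing time (a new reading comes with each control period).
- eyes.read_camera(name): name is "side" or "top" or "wrist"; returns a dict with "frame" (384x512x3 uint8, red, green, blue), "fx", "fy", "cx", "cy" (pixels), "dist" ([k1, k2, p1, p2, k3] as OpenCV has them; the pictures are not rectified), "R" (3x3) and "t" (3): a world point X has camera coordinates R X + t. Camera axes: x right, y down, z forward; pixel columns grow to the right and rows downward; lengths in m; the calibration is good to about 2 mm. A picture is of the moment at which its call begins. There is no depth.
- job.finish_job(): hands the job in, once; it reports no verdict.
The state is a dict: "clock": time; "q": joint angles; "qd": joint speeds; "joint_efforts": joint torques, N m; "tcp_pos": TCP position; "ee_rot": TCP orientation; "wrist_force": force on the tool from outside, world axes, zero at the start; "moment": the same for the moment, N m; "opening": opening from 0.0 (shut) to 1.0 (fully open).
Only numpy, scipy, OpenCV 4.12 (cv2) and the standard library are available. Lean on these libraries where they do the work, as an engineer would, in place of code of your own. Each camera call takes 0.05 s, during which the arm holds its last target.

## Working session

There is one attempt and no reset: what is moved stays moved. The work goes in short steps, Python scripts to look and compute and a tool call to move; the robot and the scene stay as the last step left them, time stands still between calls to the robot, and variables do not carry over. Pictures are saved under pics/ and viewed, and the job is handed in when it is done.

Besides the shell and the picture viewer there is one more tool, called after ">>>" as name(argument=value, ...), one argument or row to a line, values as JSON. arm_command: Moves the arm, as the interface text tells. Its arguments: {"type":"object","properties":{"plan":{"type":"array","items":{"type":"array","items":{"type":"number"}}},"newtons":{"type":"number"}},"required":["plan"]}

```bash
ls; mkdir -p pics; python3 - <<'E'
from station import env, eyes, job
import cv2, numpy as np
s=env.get_state()
for k,v in s.items(): print(k,v)
for n in ["side","top","wrist"]:
    c=eyes.read_camera(n)
    cv2.imwrite(f"pics/{n}0.png",c["frame"][:,:,::-1])
    print(n,{k:np.round(v,4).tolist() for k,v in c.items() if k!="frame"})
E
```

```text
pics
clock 0.0
q [-1.26112361e+00  8.79398604e-02  1.37224308e+00 -3.33730906e-05
  1.68361059e+00 -1.03095953e-01]
qd [-9.96938040e-06 -3.25542236e-04  9.01104632e-04  7.23589542e-04
  1.29109594e-03 -2.22213381e-04]
joint_efforts [-6.07542061e-04 -3.40185463e+01 -3.02424037e+01  7.17793638e-02
  3.29476723e-02 -1.76728622e-04]
tcp_pos [ 0.2204219  -0.50320454  0.16691823]
ee_rot [ 0.90135384  1.3784266  -0.89911353]
wrist_force [ 0.76646702 -0.60346769  0.23271193]
moment [-0.01079315  0.04398821  0.04151504]
opening 1.001909766643406
side {'fx': 349.8764, 'fy': 349.8764, 'cx': 255.2246, 'cy': 188.5664, 'dist': [-0.0679, 0.0, 0.0, 0.0, 0.0], 'R': [[-0.9084, -0.418, 0.0067], [-0.3285, 0.7039, -0.6298], [0.2585, -0.5743, -0.7768]], 't': [0.4607, 0.212, 1.0688]}
top {'fx': 414.4641, 'fy': 414.4641, 'cx': 261.5933, 'cy': 195.9928, 'dist': [-0.0581, 0.0, 0.0, 0.0, 0.0], 'R': [[-0.0252, -0.9994, -0.0241], [-0.9942, 0.0276, -0.1042], [0.1048, 0.0214, -0.9943]], 't': [0.0258, 0.5129, 1.5784]}
wrist {'fx': 279.989, 'fy': 279.989, 'cx': 253.8225, 'cy': 197.1753, 'dist': [0.0023, 0.0, 0.0, 0.0, 0.0], 'R': [[0.4014, -0.9159, -0.0028], [-0.888, -0.3899, 0.244], [-0.2246, -0.0954, -0.9698]], 't': [-0.549, -0.0261, 0.3899]}
```

View pics/top0.png

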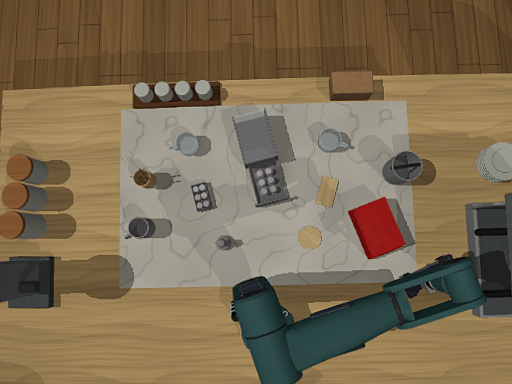

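View pics/side0.png

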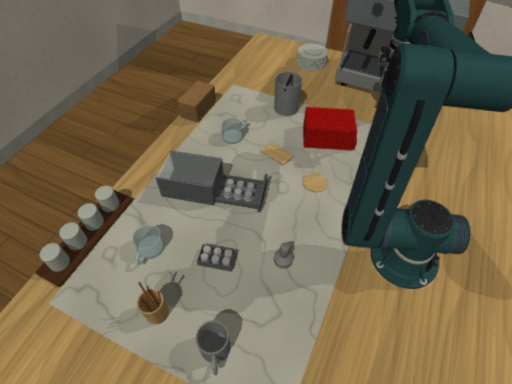

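View pics/wrist0.png

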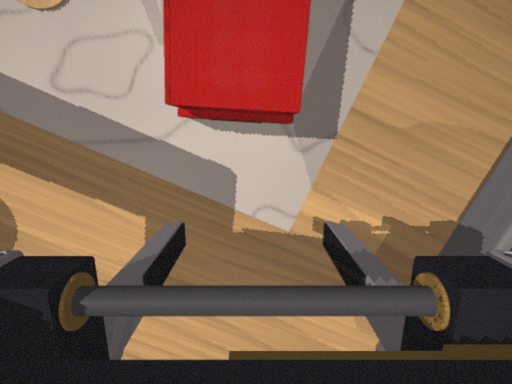

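```bash
cat > h.py <<'E'
from station import env, eyes, job
import cv2, numpy as np
from scipy.spatial.transform import Rotation as Ro
def K(c): return np.array([[c["fx"],0,c["cx"]],[0,c["fy"],c["cy"]],[0,0,1.]])
def proj(c,P):
    P=np.atleast_2d(np.asarray(P,float))
    rv,_=cv2.Rodrigues(np.array(c["R"],float)); return cv2.projectPoints(P,rv,np.array(c["t"],float),K(c),np.array(c["dist"],float))[0][:,0]
def unproj(c,uv,z):
    uv=np.atleast_2d(np.asarray(uv,float)); n=cv2.undistortPoints(uv[:,None],K(c),np.array(c["dist"],float))[:,0]
    R=np.array(c["R"]);t=np.array(c["t"]);o=-R.T@t
    d=np.c_[n,np.ones(len(n))]@R
    return o+d*((z-o[2])/d[:,2])[:,None]
def crop(c,x0,y0,x1,y1,s,fn,grid=10):
    im=cv2.resize(c["frame"][y0:y1,x0:x1,::-1],None,fx=s,fy=s,interpolation=cv2.INTER_CUBIC)
    for u in range((x0//grid+1)*grid,x1,grid):
        cv2.putText(im,str(u),((u-x0)*s-8,9),0,.35,(0,255,255),1); cv2.line(im,((u-x0)*s,10),((u-x0)*s,16),(0,255,255),1)
    for v in range((y0//grid+1)*grid,y1,grid):
        cv2.putText(im,str(v),(0,(v-y0)*s+4),0,.35,(0,255,255),1); cv2.line(im,(24,(v-y0)*s),(30,(v-y0)*s),(0,255,255),1)
    cv2.imwrite("pics/"+fn,im)
E
python3 - <<'E'
from h import *
c=eyes.read_camera("top")
crop(c,185,95,355,215,4,"t1.png")
s=eyes.read_camera("side")
crop(s,150,130,310,280,4,"s1.png")
E
```

```text
(no output)
```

View pics/t1.png

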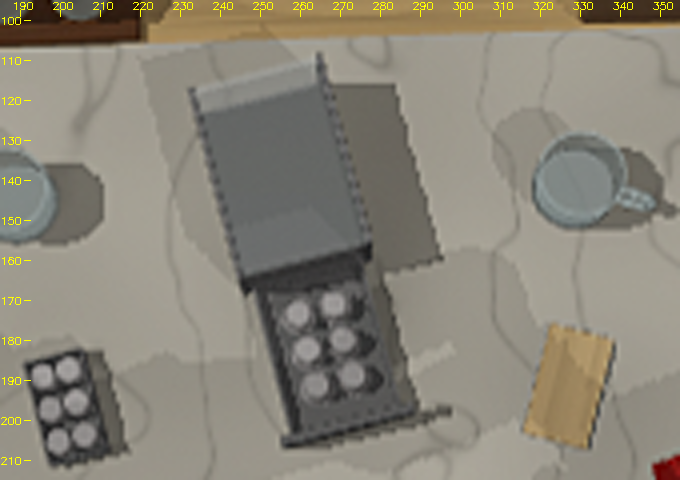

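View pics/s1.png

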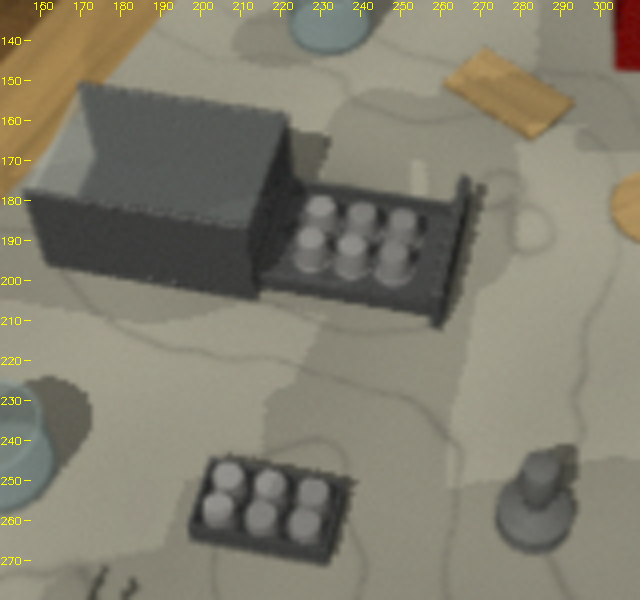

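```bash
cat > fit.py <<'E'
from h import *
from scipy.optimize import least_squares
def u4(pts,x0,y0,s=4): return (np.array(pts,float)+.5)/s-.5+[x0,y0]
def fit(obs,init):
    # obs: list of (cam, model pts Nx3, uv Nx2)
    def T(p,M):
        c,s=np.cos(p[2]),np.sin(p[2]); M=np.asarray(M,float)
        return np.c_[c*M[:,0]-s*M[:,1]+p[0], s*M[:,0]+c*M[:,1]+p[1], M[:,2]]
    f=lambda p: np.concatenate([(proj(c,T(p,M))-uv).ravel() for c,M,uv in obs])
    r=least_squares(f,init); return r.x,r.fun.reshape(-1,2)
def rect(a,b,z): return [[a,b,z],[a,-b,z],[-a,-b,z],[-a,b,z]] # far-left, far-right, near-right, near-left
caps=lambda z:[[x,y,z] for x in(.036,0,-.036) for y in(.018,-.018)]
E
python3 - <<'E'
from fit import *
t=eyes.read_camera("top"); s=eyes.read_camera("side")
ut=lambda p:u4(p,185,95); us=lambda p:u4(p,150,130)
def show(n,obs,init):
    for sub in (obs,*([o] for o in obs)):
        p,r=fit(sub,init); print(n,np.round(p[:2],4),np.round(np.degrees(p[2]),2),"rms px",np.round(np.sqrt((r**2).mean()),2))
show("sheet",[(t,rect(.056,.032,.008),ut([(552,325),(615,343),(590,447),(523,432)])),
 (s,rect(.056,.032,.008),us([(443,83),(486,48),(574,102),(532,137)]))],[.5,-.2,0])
show("tray",[(t,caps(.033),ut([(43,376),(68,368),(50,408),(76,402),(58,441),(84,434)])),
 (s,caps(.031),us([(218,508),(228,475),(261,516),(270,483),(305,523),(313,490)]))],[.5,.25,0])
show("layer",[(t,caps(.039),ut([(298,313),(334,303),(307,348),(343,339),(316,384),(352,375)])),
 (s,caps(.037),us([(311,241),(320,208),(352,247),(362,215),(393,254),(403,221)]))],[.5,0,0.2])
print("panel top ends z.054",unproj(t,ut([(285,437),(420,408)]),.054))
print("housing front top",unproj(t,ut([(245,288),(371,244)]),.098), "back",unproj(t,ut([(192,90),(320,55)]),.098))
print("side: front top near corner, far corner",unproj(s,us([(243,225),(288,115)]),.098),"back",unproj(s,us([(25,190),(82,84)]),.098))
E
```

```text
sheet [ 0.5278 -0.244 ] -16.76 rms px 0.42
sheet [ 0.5269 -0.2445] -16.46 rms px 0.47
sheet [ 0.5286 -0.2433] -17.14 rms px 0.25
tray [0.5209 0.2485] 13.77 rms px 1.06
tray [0.5201 0.2493] 12.92 rms px 1.03
tray [0.5215 0.2478] 14.33 rms px 1.05
layer [ 0.5719 -0.0065] 13.04 rms px 0.14
layer [ 0.5717 -0.0061] 12.63 rms px 0.06
layer [ 0.5721 -0.007 ] 13.48 rms px 0.12
panel top ends z.054 [[ 0.48106114  0.03409614  0.054     ]
 [ 0.50521096 -0.09492924  0.054     ]]
housing front top [[ 0.61780663  0.0665645   0.098     ]
 [ 0.65601565 -0.05217288  0.098     ]] back [[ 0.8096767   0.11293769  0.098     ]
 [ 0.83986007 -0.00927789  0.098     ]]
side: front top near corner, far corner [[ 0.63335446  0.06987954  0.098     ]
 [ 0.6583244  -0.0526845   0.098     ]] back [[ 0.81355265  0.11302566  0.098     ]
 [ 0.839362   -0.00990802  0.098     ]]
```

```bash
cat >> h.py <<'E'
def go(p,z,yaw):
    """remaining move to TCP (x,y,z) with jaw axis along object's y (yaw): roll (both options), shift in tool axes now and after roll"""
    s=env.get_state(); R=Ro.from_rotvec(s["ee_rot"]).as_matrix(); d=np.array([p[0],p[1],z])-s["tcp_pos"]
    jaw=np.array([-np.sin(yaw),np.cos(yaw),0])
    print("t",s["clock"],"tcp",np.round(s["tcp_pos"],4),"x-axis",np.round(R[:,0],3),"F",np.round(s["wrist_force"],1),"op",round(s["opening"],3),"q1,q6",np.round(s["q"][[0,5]],2))
    print("shift tool now",np.round(R.T@d,4))
    for sg in (1,-1):
        a=np.arctan2(-(R.T@(sg*jaw))[1],(R.T@(sg*jaw))[2]); R2=R@Ro.from_rotvec([a,0,0]).as_matrix()
        print(" roll",round(a,3),"then shift",np.round(R2.T@d,4))
E
python3 - <<'E'
from h import *
go((.5278,-.244),.16,np.radians(-16.76))
E
```

```text
t 0.35 tcp [ 0.2206 -0.5037  0.1678] x-axis [-0.  0. -1.] F [ 0.6  0.5 -0.1] op 1.003 q1,q6 [-1.26 -0.1 ]
shift tool now [ 0.0079  0.3856 -0.1146]
 roll -2.436 then shift [ 0.0079 -0.2193  0.3372]
 roll 0.705 then shift [ 0.0079  0.2193 -0.3372]
```

```bash
python3 - <<'E'
from h import *
t=eyes.read_camera("top")
crop(t,300,130,430,270,4,"t2.png")
print(unproj(t,[(349,209),(384,198),(404,245),(370,258)],.098))
E
```

```text
[[ 0.44890074 -0.30981427  0.098     ]
 [ 0.48595997 -0.44108593  0.098     ]
 [ 0.31149192 -0.50518362  0.098     ]
 [ 0.26806732 -0.37829644  0.098     ]]
```

View pics/t2.png

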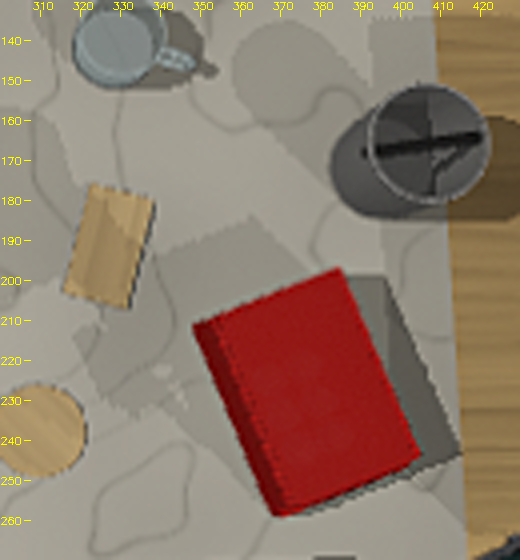

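>>> arm_command(
  plan=[
    [0,0,0,0.141,100],
    [0,0,0,0.141,100],
    [0,0,0,0.141,100],
    [0,0,0,0.141,100],
    [0,0,0,0.141,100],
    [0,0.02,-0.03,0,100],
    [0,0.026,-0.04,0,100],
    [0,0.026,-0.04,0,100],
    [0,0.026,-0.04,0,100],
    [0,0.026,-0.04,0,100],
  ],
  newtons=15,
)

```text
clock: 1.4
tcp_pos: [0.3953, -0.3563, 0.1683]
ee_rot: [1.421, 1.056, -1.421]
wrist_force: [0.5, -1.1, -0.4]
opening: 1.002
```

>>> arm_command(
  plan=[
    [0,0.026,-0.04,0,100],
    [0,0.026,-0.04,0,100],
    [0,0.026,-0.04,0,100],
    [0,0.014,-0.02,0,100],
    [0,0,0,0,100],
    [0,0,0,0,100],
  ],
)

```text
clock: 2.0
tcp_pos: [0.5224, -0.2499, 0.1679]
ee_rot: [1.42, 1.057, -1.421]
wrist_force: [-1.0, 0.2, 0.2]
opening: 1.001
```

```bash
python3 - <<'E'
from h import *
go((.5278,-.244),.003,np.radians(-16.76))
w=eyes.read_camera("wrist"); cv2.imwrite("pics/w1.png",w["frame"][:,:,::-1])
t=eyes.read_camera("top"); cv2.imwrite("pics/top1.png",t["frame"][:,:,::-1])
E
```

```text
t 2.0 tcp [ 0.5224 -0.2499  0.1679] x-axis [-0.001 -0.    -1.   ] F [-1.   0.2  0.2] op 1.001 q1,q6 [-0.54  1.32]
shift tool now [ 0.1648  0.0036 -0.0073]
 roll -3.14 then shift [ 0.1648 -0.0036  0.0073]
 roll 0.001 then shift [ 0.1648  0.0036 -0.0073]
```

View pics/w1.png

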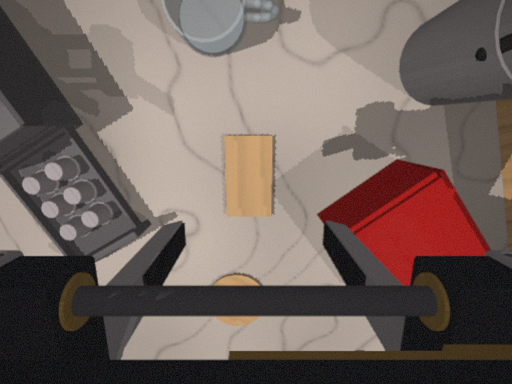

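The wrist view shows the rectangular sheet at (223–273, 134–217), the round coaster at (237,300) and the red decoy at (400,240). I'll refine the sheet from this.

```bash
python3 - <<'E'
from fit import *
w=eyes.read_camera("wrist"); crop(w,200,115,300,235,5,"w1c.png"); crop(w,0,110,170,270,4,"w1d.png")
E
```

```text
(no output)
```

View pics/w1c.png

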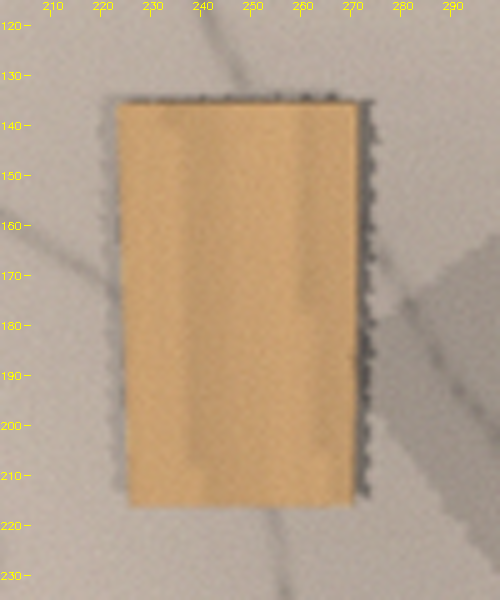

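View pics/w1d.png

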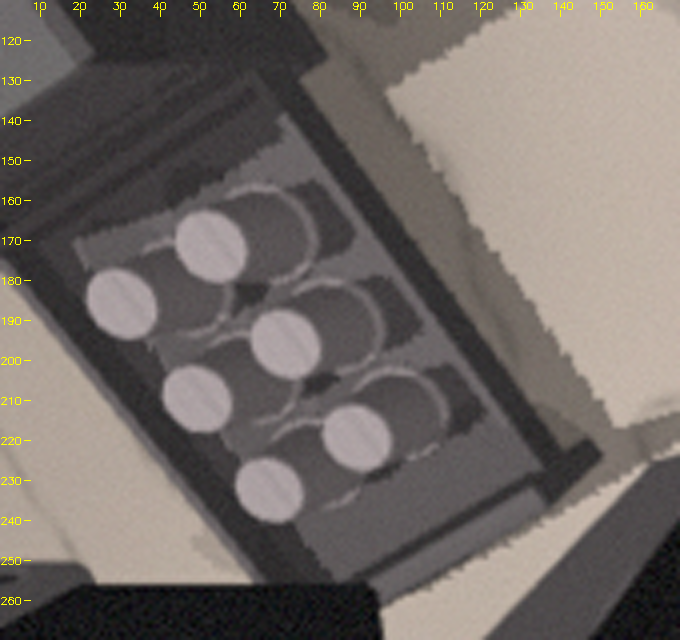

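```bash
python3 - <<'E'
from fit import *
w=eyes.read_camera("wrist")
p,r=fit([(w,rect(.056,.032,.008),u4([(118,102),(357,102),(354,506),(127,506)],200,115,5))],[.52,-.24,-.3])
print("sheet",np.round(p[:2],4),np.degrees(p[2]),np.round(r,2).tolist()); go(p,.003,p[2])
p,r=fit([(w,caps(.040),u4([(122,304),(211,247),(197,398),(286,343),(269,490),(357,438)],0,110,4))],[.57,0,.2])
print("layer",np.round(p[:2],4),np.degrees(p[2]),np.round(r,2).tolist())
E
```

```text
sheet [ 0.5277 -0.2443] -16.761094953232718 [[-0.49, -0.24], [0.52, -0.3], [-0.01, 0.3], [-0.02, 0.35]]
t 2.2 tcp [ 0.5217 -0.2512  0.1683] x-axis [ 0. -0. -1.] F [ 0.1 -0.2 -0.2] op 1.0 q1,q6 [-0.55  1.32]
shift tool now [ 0.1653  0.0038 -0.0084]
 roll 3.14 then shift [ 0.1653 -0.0038  0.0084]
 roll -0.002 then shift [ 0.1653  0.0038 -0.0084]
layer [ 0.5704 -0.0086] 13.206179891487688 [[-0.11, -0.18], [0.04, -0.2], [0.03, 0.18], [-0.08, 0.26], [0.11, 0.04], [0.0, -0.07]]
```

>>> arm_command(
  plan=[
    [0.03,0.004,-0.008,0,100],
    [0.04,0,0,0,100],
    [0.04,0,0,0,100],
    [0.03,0,0,0,100],
    [0.015,0,0,0,100],
    [0.006,0,0,0,100],
    [0,0,0,0,100],
    [0,0,0,0,100],
  ],
)

```text
clock: 3.0
tcp_pos: [0.53, -0.2446, 0.0093]
ee_rot: [1.422, 1.053, -1.419]
wrist_force: [0.8, -1.0, 0.4]
opening: 0.997
```

```bash
python3 - <<'E'
from h import *
go((.5277,-.2443),.003,np.radians(-16.76))
w=eyes.read_camera("wrist"); cv2.imwrite("pics/w2.png",w["frame"][:,:,::-1])
E
```

```text
t 3.0 tcp [ 0.53   -0.2446  0.0093] x-axis [ 0.003 -0.002 -1.   ] F [ 0.8 -1.   0.4] op 0.997 q1,q6 [-0.53  1.33]
shift tool now [ 0.0063 -0.0023  0.0004]
 roll 3.142 then shift [ 0.0063  0.0023 -0.0004]
 roll -0.0 then shift [ 0.0063 -0.0023  0.0004]
```

View pics/w2.png

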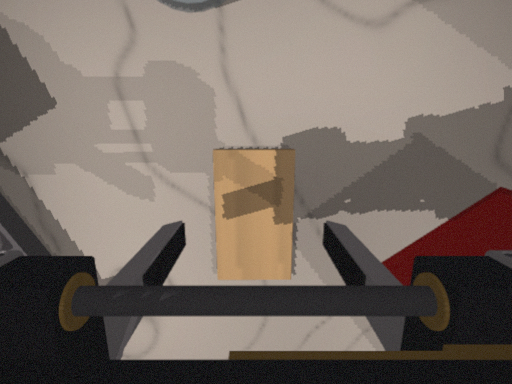

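>>> arm_command(
  plan=[
    [0.003,-0.001,0,0,100],
    [0.003,-0.001,0,0,100],
    [0,0,0,0,100],
    [0,0,0,0,60],
    [0,0,0,0,40],
    [0,0,0,0,40],
    [0,0,0,0,40],
    [0,0,0,0,40],
  ],
  newtons=15,
)

```text
clock: 3.85
tcp_pos: [0.5268, -0.243, 0.0011]
ee_rot: [1.421, 1.056, -1.421]
wrist_force: [-0.5, 0.5, -1.1]
opening: 0.612
```

>>> arm_command(
  plan=[
    [0,0,0,0,40],
    [0,0,0,0,40],
    [0,0,0,0,40],
  ],
)

```text
clock: 4.15
tcp_pos: [0.5268, -0.243, 0.0011]
ee_rot: [1.421, 1.056, -1.421]
wrist_force: [-0.8, -0.1, -0.6]
opening: 0.405
```

```bash
python3 - <<'E'
from h import *
go((.5277,-.2443),.003,np.radians(-16.76))
E
```

```text
t 4.15 tcp [ 0.5268 -0.243   0.0011] x-axis [ 0. -0. -1.] F [-0.8 -0.1 -0.6] op 0.405 q1,q6 [-0.53  1.33]
shift tool now [-0.0019  0.0012  0.001 ]
 roll -3.141 then shift [-0.0019 -0.0012 -0.001 ]
 roll 0.0 then shift [-0.0019  0.0012  0.001 ]
```

```bash
python3 - <<'E'
from h import *
w=eyes.read_camera("wrist"); cv2.imwrite("pics/w3.png",w["frame"][:,:,::-1])
s=eyes.read_camera("side"); crop(s,200,80,380,220,4,"s3.png")
E
```

```text
(no output)
```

View pics/w3.png

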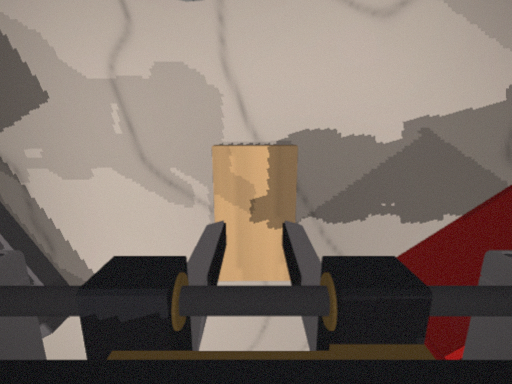

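View pics/s3.png

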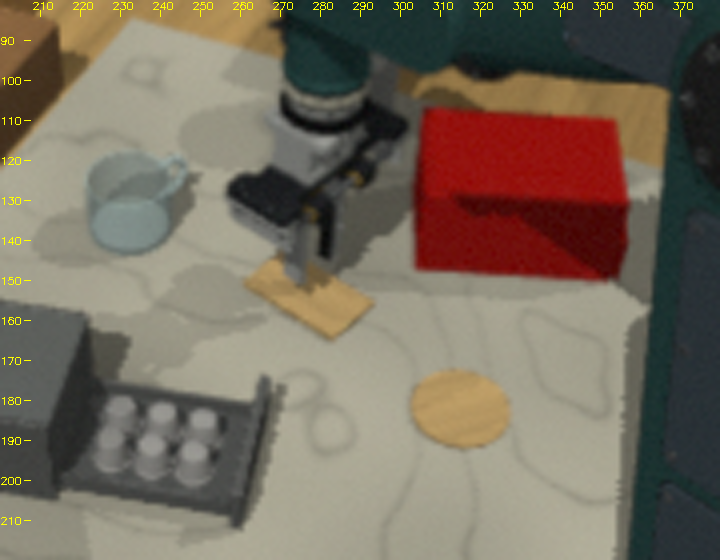

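```bash
python3 - <<'E'
from h import *
s=env.get_state(); R=Ro.from_rotvec(s["ee_rot"]).as_matrix(); p=s["tcp_pos"]; h=.047*s["opening"]
for n in("wrist","side","top"):
    c=eyes.read_camera(n); C=-np.array(c["R"]).T@c["t"]
    print(n,"cam",np.round(C,3),"cam in tool",np.round(R.T@(C-p),4))
    for dx in (0,-.01,-.02):
        print(dx,[np.round(proj(c,p+R@np.array([dx,y,z]))[0],1).tolist() for z in(h,-h) for y in (-.008,.008)])
c=eyes.read_camera("wrist");crop(c,170,200,330,300,5,"w3c.png")
c=eyes.read_camera("side");crop(c,250,120,310,175,10,"s3c.png")
E
```

```text
wrist cam [ 0.594 -0.264  0.217] cam in tool [-0.2158  0.0703  0.0006]
0 [[276.4, 225.5], [276.8, 206.6], [230.1, 225.4], [229.7, 206.6]]
-0.01 [[277.4, 229.8], [277.8, 210.2], [229.1, 229.8], [228.6, 210.2]]
-0.02 [[278.4, 234.6], [278.9, 214.2], [227.9, 234.6], [227.4, 214.1]]
side cam [0.212 0.657 0.961] cam in tool [-0.9596 -0.5608 -0.7712]
0 [[281.7, 152.4], [278.5, 150.5], [275.5, 157.7], [272.3, 155.6]]
-0.01 [[281.8, 150.6], [278.6, 148.6], [275.6, 155.8], [272.4, 153.8]]
-0.02 [[282.0, 148.7], [278.8, 146.7], [275.8, 153.9], [272.5, 151.9]]
top cam [ 0.345 -0.022  1.623] cam in tool [-1.6224 -0.2375 -0.159 ]
0 [[330.7, 194.7], [331.7, 190.8], [321.4, 192.2], [322.4, 188.3]]
-0.01 [[331.0, 194.4], [332.0, 190.5], [321.7, 191.9], [322.7, 188.0]]
-0.02 [[331.4, 194.2], [332.4, 190.2], [322.0, 191.6], [323.0, 187.7]]
```

View pics/w3c.png

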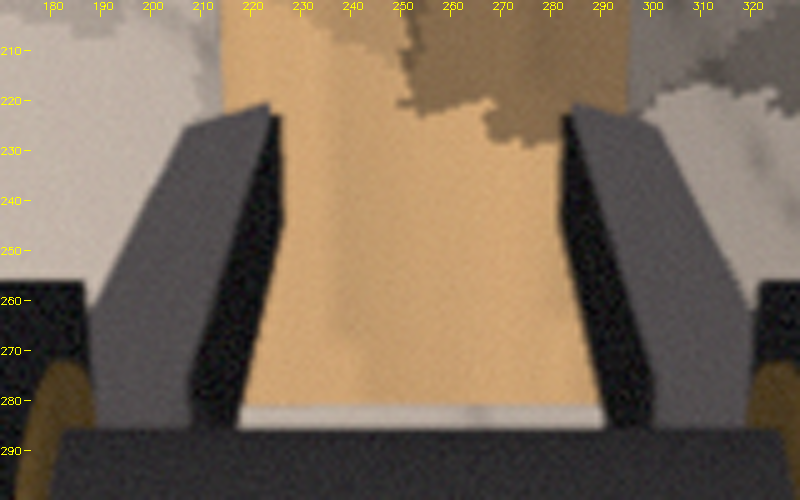

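View pics/s3c.png

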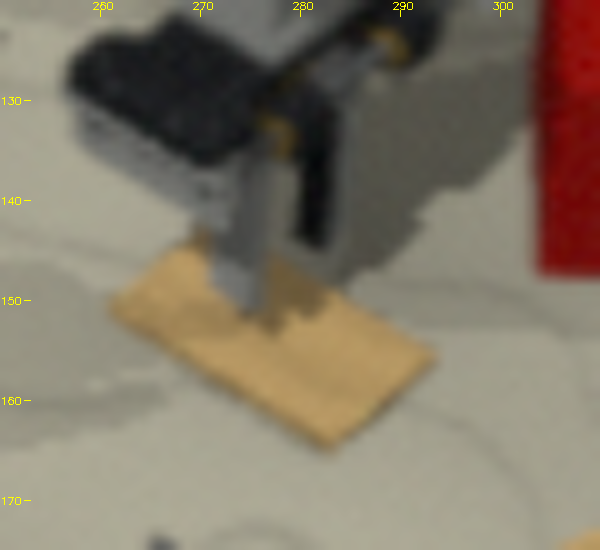

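```bash
python3 - <<'E'
from h import *
print("grip_depth",env.grip_depth,[a for a in dir(env) if a[0]!="_"])
s=env.get_state(); R=Ro.from_rotvec(s["ee_rot"]).as_matrix(); p=s["tcp_pos"]; h=.047*s["opening"]
w=eyes.read_camera("wrist"); sd=eyes.read_camera("side")
for dx in (0,-.01,-.02,-.03,-.04):
    P=[p+R@np.array([dx,y,z]) for z in(-h,-h-.0125) for y in (-.008,.008)]
    P2=[p+R@np.array([dx,y,z]) for z in(h,h+.0125) for y in (-.008,.008)]
    print(dx,"side",np.round(proj(sd,P),1).tolist(),"\n wrist L",np.round(proj(w,P),1).tolist(),"R",np.round(proj(w,P2),1).tolist())
E
```

```text
grip_depth 0.0188 ['PlanningError', 'get_state', 'grip_depth']
0 side [[275.5, 157.7], [272.3, 155.6], [273.4, 159.4], [270.2, 157.4]] 
 wrist L [[230.2, 225.4], [229.8, 206.6], [214.8, 225.4], [214.2, 206.6]] R [[276.3, 225.5], [276.7, 206.6], [291.6, 225.5], [292.3, 206.6]]
-0.01 side [[275.6, 155.8], [272.4, 153.8], [273.5, 157.6], [270.3, 155.5]] 
 wrist L [[229.1, 229.8], [228.7, 210.2], [213.1, 229.8], [212.4, 210.2]] R [[277.3, 229.8], [277.7, 210.2], [293.3, 229.9], [294.0, 210.2]]
-0.02 side [[275.8, 153.9], [272.5, 151.9], [273.7, 155.7], [270.4, 153.7]] 
 wrist L [[227.9, 234.6], [227.5, 214.2], [211.2, 234.6], [210.4, 214.1]] R [[278.4, 234.6], [278.8, 214.2], [295.1, 234.6], [295.9, 214.2]]
-0.03 side [[275.9, 152.1], [272.6, 150.0], [273.8, 153.8], [270.5, 151.8]] 
 wrist L [[226.7, 239.9], [226.1, 218.5], [209.1, 239.9], [208.2, 218.5]] R [[279.5, 239.9], [280.1, 218.5], [297.1, 239.9], [298.0, 218.5]]
-0.04 side [[276.0, 150.2], [272.7, 148.1], [273.9, 151.9], [270.6, 149.9]] 
 wrist L [[225.3, 245.7], [224.7, 223.3], [206.8, 245.7], [205.8, 223.3]] R [[280.8, 245.7], [281.4, 223.3], [299.3, 245.7], [300.3, 223.3]]
```

The fingers closed to 38 mm above the sheet. Both the side and wrist pictures put the visible tips about 35 mm higher than the reported TCP. I'll open, go down in small steps, and calibrate by picture and force.

>>> arm_command(
  plan=[
    [0,0,0,0,100],
    [0,0,0,0,100],
    [0,0,0,0,100],
    [0,0,0,0,100],
    [0,0,0,0,100],
    [0,0,0,0,100],
    [0.006,0,0,0,100],
    [0.006,0,0,0,100],
    [0.006,0,0,0,100],
    [0,0,0,0,100],
  ],
)

```text
clock: 5.6
tcp_pos: [0.5256, -0.2423, -0.0187]
ee_rot: [1.421, 1.059, -1.423]
wrist_force: [0.0, 0.8, -0.2]
opening: 1.001
```

```bash
python3 - <<'E'
from h import *
go((.5277,-.2443),.003,np.radians(-16.76))
w=eyes.read_camera("wrist"); crop(w,160,120,350,300,4,"w4.png")
s=eyes.read_camera("side"); crop(s,240,110,310,175,9,"s4.png")
E
```

```text
t 5.6 tcp [ 0.5256 -0.2423 -0.0187] x-axis [-0.003  0.001 -1.   ] F [ 0.   0.8 -0.2] op 1.001 q1,q6 [-0.53  1.33]
shift tool now [-0.0217  0.0025  0.0013]
 roll -3.141 then shift [-0.0217 -0.0025 -0.0013]
 roll 0.0 then shift [-0.0217  0.0025  0.0013]
```

View pics/w4.png

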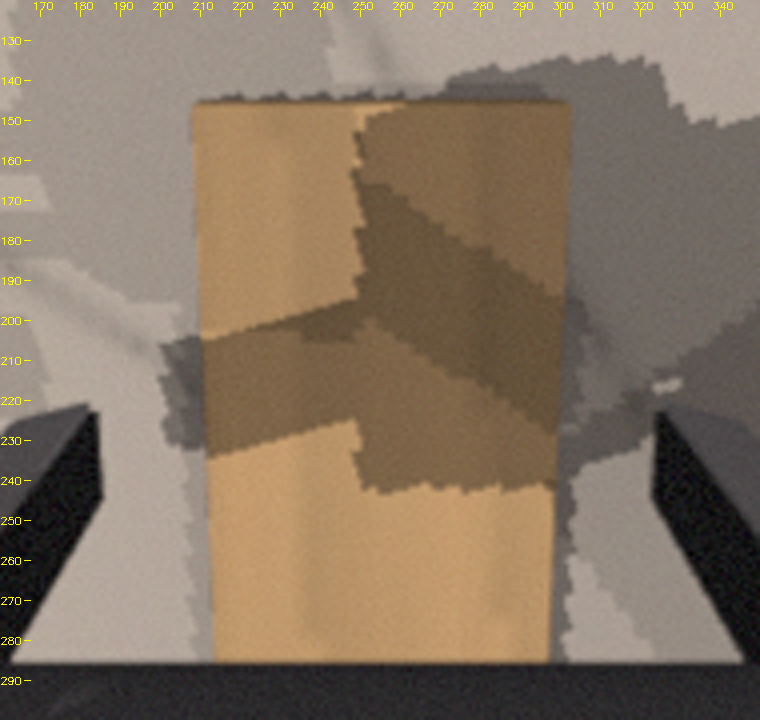

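View pics/s4.png

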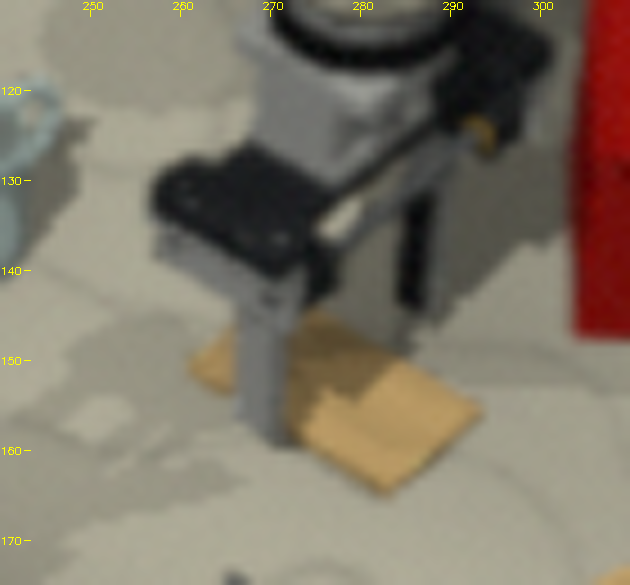

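>>> arm_command(
  plan=[
    [0.005,0.001,0,0,100],
    [0.004,0,0,0,100],
    [0.003,0,0,0,100],
    [0,0,0,0,100],
    [0,0,0,0,100],
  ],
)

```text
clock: 6.2
tcp_pos: [0.5276, -0.2432, -0.0291]
ee_rot: [1.421, 1.057, -1.421]
wrist_force: [0.2, 0.4, -0.3]
opening: 1.004
```

```bash
python3 - <<'E'
from h import *
go((.5277,-.2443),-.034,np.radians(-16.76))
w=eyes.read_camera("wrist"); crop(w,160,120,350,300,4,"w5.png")
s=eyes.read_camera("side"); crop(s,240,110,310,175,9,"s5.png")
E
```

```text
t 6.2 tcp [ 0.5276 -0.2432 -0.0291] x-axis [-0.  0. -1.] F [ 0.2  0.4 -0.3] op 1.004 q1,q6 [-0.53  1.33]
shift tool now [0.0049 0.0004 0.0011]
 roll -3.141 then shift [ 0.0049 -0.0004 -0.0011]
 roll 0.0 then shift [0.0049 0.0004 0.0011]
```

View pics/w5.png

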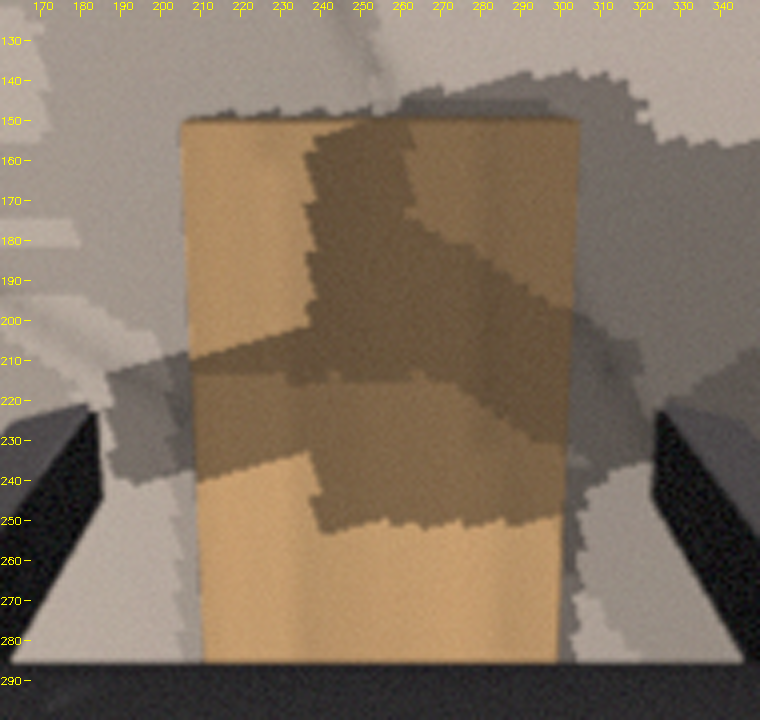

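View pics/s5.png

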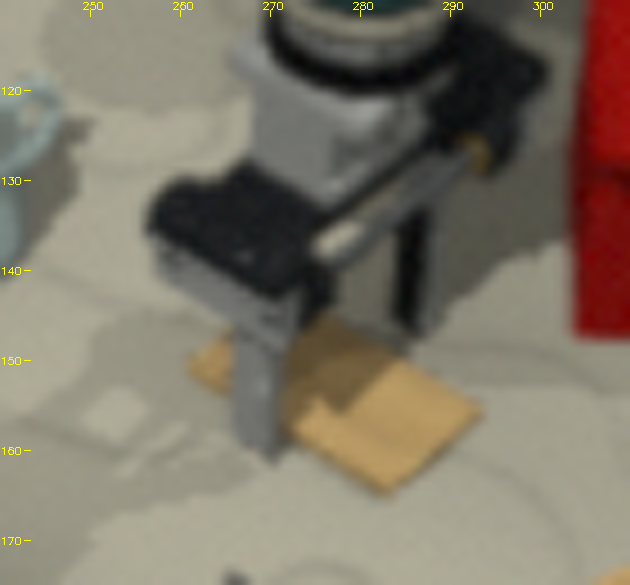

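>>> arm_command(
  plan=[
    [0.002,0,0,0,100],
    [0.002,0,0,0,100],
    [0,0,0,0,100],
  ],
)

```text
clock: 6.6
tcp_pos: [0.5274, -0.2431, -0.0333]
ee_rot: [1.421, 1.057, -1.422]
wrist_force: [-1.2, -0.3, 0.8]
opening: 1.003
```

>>> arm_command(
  plan=[
    [0.001,0,0,0,100],
    [0,0,0,0,100],
  ],
)

```text
clock: 6.8
tcp_pos: [0.5277, -0.2432, -0.034]
ee_rot: [1.421, 1.057, -1.421]
wrist_force: [0.7, 0.0, 0.1]
opening: 0.994
```

>>> arm_command(
  plan=[
    [0.001,0,0,0,100],
    [0,0,0,0,100],
  ],
)

```text
clock: 7.0
tcp_pos: [0.5277, -0.2432, -0.035]
ee_rot: [1.421, 1.057, -1.421]
wrist_force: [0.7, 0.4, -0.2]
opening: 0.998
```

>>> arm_command(
  plan=[
    [0,0,0,0,60],
    [0,0,0,0,60],
    [0,0,0,0,60],
    [0,0,0,0,60],
    [0,0,0,0,60],
    [0,0,0,0,60],
  ],
  newtons=15,
)

```text
clock: 7.6
tcp_pos: [0.5277, -0.2433, -0.0349]
ee_rot: [1.421, 1.056, -1.421]
wrist_force: [-0.3, -0.0, 0.3]
opening: 0.678
```

>>> arm_command(
  plan=[
    [-0.005,0,0,0,60],
    [-0.015,0,0,0,60],
    [-0.03,0,0,0,60],
    [-0.04,0,0,0,60],
    [-0.04,0,0,0,60],
    [-0.025,0,0,0,60],
    [-0.01,0,0,0,60],
    [0,0,0,0,60],
  ],
)

```text
clock: 8.4
tcp_pos: [0.5288, -0.2438, 0.1327]
ee_rot: [1.422, 1.052, -1.418]
wrist_force: [-0.4, -0.6, 0.1]
opening: 0.679
```

```bash
python3 - <<'E'
from h import *
go((.5711,-.0075),.13,np.radians(13.1))
w=eyes.read_camera("wrist"); cv2.imwrite("pics/w6.png",w["frame"][:,:,::-1])
s=eyes.read_camera("side"); crop(s,210,60,330,175,5,"s6.png")
E
```

```text
t 8.4 tcp [ 0.5288 -0.2438  0.1327] x-axis [ 0.004 -0.002 -1.   ] F [-0.4 -0.6  0.1] op 0.679 q1,q6 [-0.53  1.33]
shift tool now [ 0.0023 -0.0276 -0.2385]
 roll 2.621 then shift [ 0.0023 -0.0947  0.2206]
 roll -0.521 then shift [ 0.0023  0.0947 -0.2206]
```

View pics/w6.png

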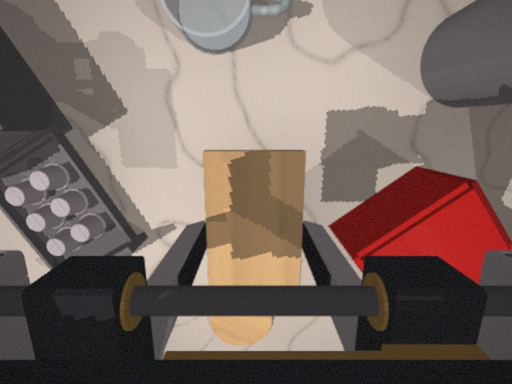

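View pics/s6.png

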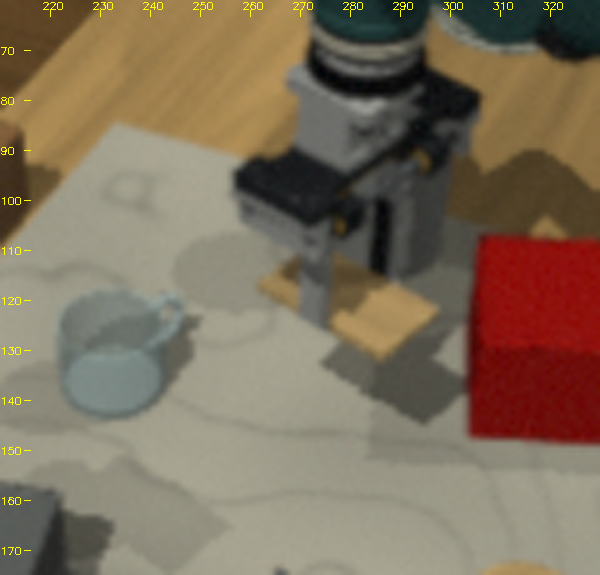

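>>> arm_command(
  plan=[
    [0,0,0,-0.13,60],
    [0,0,0,-0.13,60],
    [0,0,0,-0.13,60],
    [0,0,0,-0.131,60],
    [0,0.01,-0.025,0,60],
    [0,0.015,-0.035,0,60],
    [0,0.015,-0.035,0,60],
    [0,0.005,-0.015,0,60],
    [0,0,0,0,60],
    [0,0,0,0,60],
  ],
)

```text
clock: 9.5
tcp_pos: [0.5459, -0.1265, 0.1288]
ee_rot: [1.038, 1.31, -1.041]
wrist_force: [-0.3, 0.2, -1.2]
opening: 0.683
```

```bash
python3 - <<'E'
from h import *
go((.5711,-.0075),.05,np.radians(13.1))
w=eyes.read_camera("wrist"); cv2.imwrite("pics/w7.png",w["frame"][:,:,::-1]); crop(w,0,90,180,260,4,"w7c.png")
np.savez("w7.npz",**{k:np.array(v) for k,v in w.items()})
E
```

```text
t 9.5 tcp [ 0.5459 -0.1265  0.1288] x-axis [-0.002 -0.001 -1.   ] F [-0.3  0.2 -1.2] op 0.683 q1,q6 [-0.33  1.01]
shift tool now [ 0.0787  0.0517 -0.1102]
 roll -3.141 then shift [ 0.0787 -0.0517  0.1102]
 roll 0.0 then shift [ 0.0787  0.0517 -0.1102]
```

View pics/w7.png

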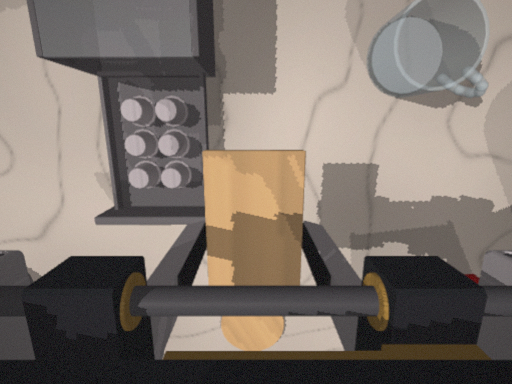

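View pics/w7c.png

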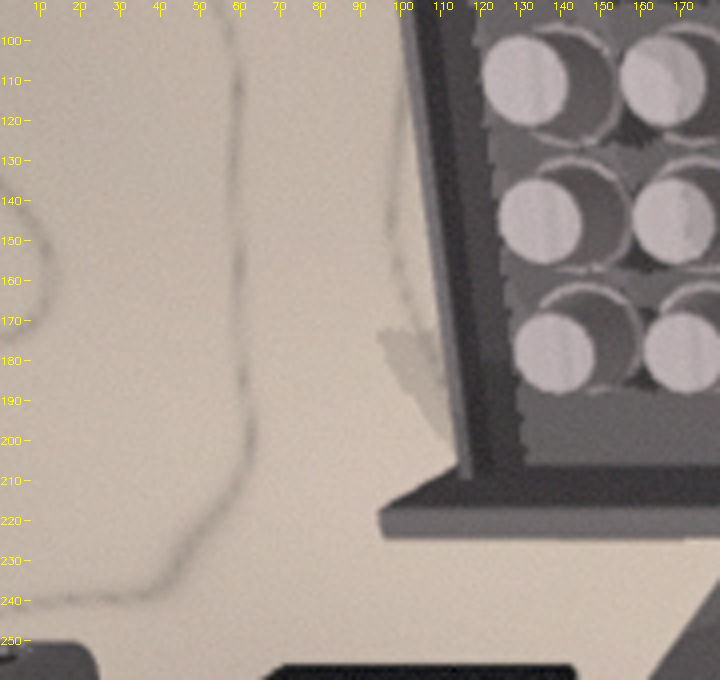

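```bash
python3 - <<'E'
from fit import *
w=dict(np.load("w7.npz"))
p,r=fit([(w,caps(.040),u4([(525,80),(664,80),(540,221),(675,221),(554,353),(684,353)],0,90,4))],[.57,0,.2])
print("layer",np.round(p,4),np.degrees(p[2]),np.round(r,2).tolist())
go(p,.05,p[2])
# sheet pose from wrist
s=env.get_state(); z=s["tcp_pos"][2]+.035
top=unproj(w,[(203.3,150),(305,150)],z+.008); mid=top.mean(0); y=top[0]-top[1]
yaw=np.arctan2(-y[0],y[1]); print("sheet width",np.linalg.norm(y),"yaw",np.degrees(yaw),"centre",mid-.056*np.array([np.cos(yaw),np.sin(yaw),0]),"tcp",s["tcp_pos"])
E
```

```text
layer [ 0.5706 -0.0082  0.2296] 13.156103413342457 [[0.08, 0.0], [-0.02, 0.0], [0.0, -0.07], [-0.13, -0.07], [-0.04, 0.07], [0.1, 0.07]]
t 9.55 tcp [ 0.5461 -0.127   0.1292] x-axis [-0.002 -0.001 -1.   ] F [-0.4 -0.4 -0.3] op 0.679 q1,q6 [-0.33  1.01]
shift tool now [ 0.0791  0.0509 -0.1102]
 roll 3.14 then shift [ 0.0791 -0.0511  0.1101]
 roll -0.002 then shift [ 0.0791  0.0511 -0.1101]
sheet width 0.061932183500806134 yaw 13.132734708016923 centre [ 0.5463175  -0.12680803  0.17216928] tcp [ 0.54605735 -0.12700705  0.12916928]
```

>>> arm_command(
  plan=[
    [0,0.01,-0.02,0,60],
    [0,0.016,-0.035,0,60],
    [0,0.016,-0.035,0,60],
    [0,0.009,-0.02,0,60],
    [0.02,0,0,0,60],
    [0.03,0,0,0,60],
    [0.03,0,0,0,60],
    [0.015,0,0,0,60],
    [0,0,0,0,60],
    [0,0,0,0,60],
  ],
)

```text
clock: 10.55
tcp_pos: [0.572, -0.0081, 0.0358]
ee_rot: [1.04, 1.307, -1.039]
wrist_force: [-0.6, -0.4, -0.1]
opening: 0.677
```

```bash
python3 - <<'E'
from h import *
go((.5707,-.0080),.006,np.radians(13.15))
w=eyes.read_camera("wrist"); cv2.imwrite("pics/w8.png",w["frame"][:,:,::-1])
s=eyes.read_camera("side"); crop(s,170,110,290,220,5,"s8.png")
E
```

```text
t 10.55 tcp [ 0.572  -0.0081  0.0358] x-axis [ 0.001 -0.    -1.   ] F [-0.6 -0.4 -0.1] op 0.677 q1,q6 [-0.11  1.23]
shift tool now [ 0.0298 -0.0012 -0.0004]
 roll 3.14 then shift [0.0298 0.0012 0.0004]
 roll -0.002 then shift [ 0.0298 -0.0012 -0.0004]
```

View pics/w8.png

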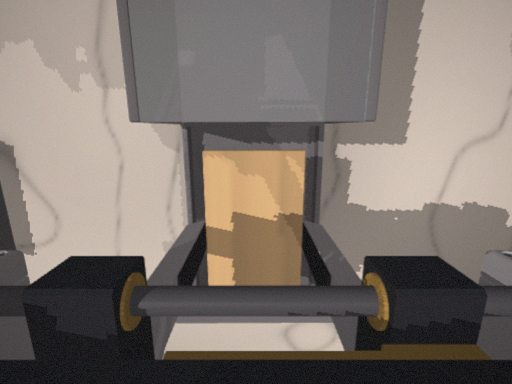

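View pics/s8.png

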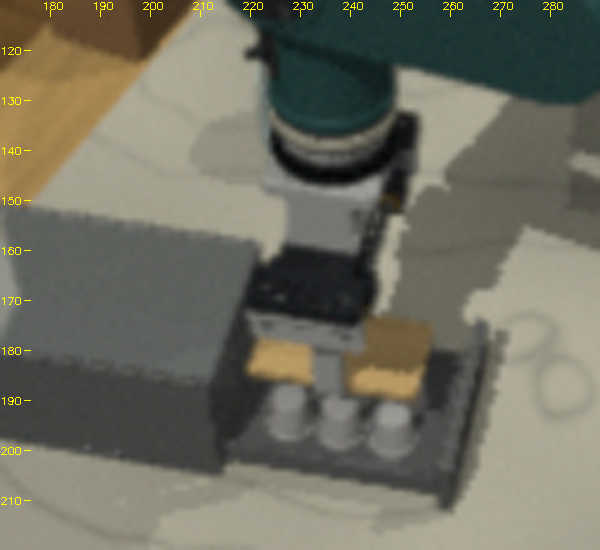

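>>> arm_command(
  plan=[
    [0.01,-0.001,0,0,60],
    [0.008,0,0,0,60],
    [0.005,0,0,0,60],
    [0.002,0,0,0,60],
    [0,0,0,0,60],
  ],
)

```text
clock: 11.15
tcp_pos: [0.5699, -0.0073, 0.0094]
ee_rot: [1.038, 1.31, -1.04]
wrist_force: [-0.3, 0.7, -0.8]
opening: 0.68
```

>>> arm_command(
  plan=[
    [0.002,0,0,0,60],
    [0,0,0,0,60],
  ],
)

```text
clock: 11.35
tcp_pos: [0.5704, -0.0074, 0.0081]
ee_rot: [1.039, 1.309, -1.039]
wrist_force: [-0.0, 0.4, -0.5]
opening: 0.677
```

>>> arm_command(
  plan=[
    [0.001,0,0,0,60],
    [0,0,0,0,60],
  ],
)

```text
clock: 11.55
tcp_pos: [0.5704, -0.0075, 0.0071]
ee_rot: [1.039, 1.309, -1.039]
wrist_force: [-0.9, -0.3, -0.6]
opening: 0.681
```

>>> arm_command(
  plan=[
    [0.001,0,0,0,60],
    [0,0,0,0,60],
  ],
)

```text
clock: 11.75
tcp_pos: [0.5703, -0.0074, 0.006]
ee_rot: [1.039, 1.309, -1.039]
wrist_force: [0.4, 0.1, -1.0]
opening: 0.681
```

>>> arm_command(
  plan=[
    [0.001,0,0,0,60],
    [0,0,0,0,60],
  ],
)

```text
clock: 11.95
tcp_pos: [0.5704, -0.0075, 0.0051]
ee_rot: [1.039, 1.309, -1.039]
wrist_force: [-0.1, -0.2, -0.2]
opening: 0.678
```

```bash
python3 - <<'E'
from h import *
go((.5707,-.0080),.005,np.radians(13.15))
w=eyes.read_camera("wrist"); cv2.imwrite("pics/w9.png",w["frame"][:,:,::-1])
s=eyes.read_camera("side"); crop(s,200,150,280,220,8,"s9.png")
E
```

```text
t 11.95 tcp [ 0.5704 -0.0075  0.0051] x-axis [ 0. -0. -1.] F [-0.1 -0.2 -0.2] op 0.678 q1,q6 [-0.11  1.23]
shift tool now [0.0001 0.0001 0.0006]
 roll 3.141 then shift [ 0.0001 -0.0001 -0.0006]
 roll -0.001 then shift [0.0001 0.0001 0.0006]
```

View pics/s9.png

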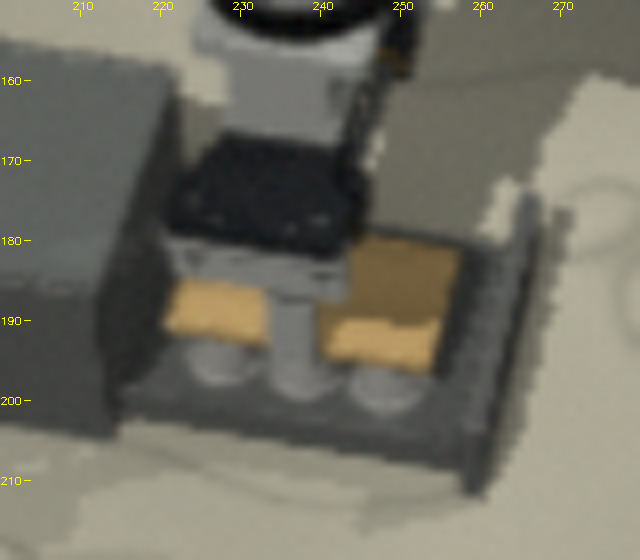

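```bash
python3 - <<'E'
from fit import *
s=eyes.read_camera("side"); c,n=np.cos(.2296),np.sin(.2296)
for z in(.048,.053,.058):
    M=np.array(rect(.056,.032,z)); P=np.c_[c*M[:,0]-n*M[:,1]+.5706,n*M[:,0]+c*M[:,1]-.0078,M[:,2]]
    print(z,np.round(proj(s,P),1).tolist())
M=np.array([[y,.0445,z] for z in(.03,.04) for y in(-.008,.008)]); P=np.c_[c*M[:,0]-n*M[:,1]+.5706,n*M[:,0]+c*M[:,1]-.0078,M[:,2]]
print("tip",np.round(proj(s,P),1).tolist())
E
```

```text
0.048 [[220.8, 189.8], [225.6, 175.7], [257.3, 180.8], [253.5, 195.2]]
0.053 [[220.7, 188.9], [225.5, 174.8], [257.3, 179.9], [253.5, 194.3]]
0.058 [[220.5, 187.9], [225.4, 173.8], [257.4, 178.9], [253.5, 193.4]]
tip [[238.7, 199.1], [234.0, 198.3], [238.6, 197.3], [233.9, 196.5]]
```

>>> arm_command(
  plan=[
    [0.001,0,0,0,60],
    [0,0,0,0,60],
  ],
)

```text
clock: 12.3
tcp_pos: [0.5706, -0.0074, 0.0051]
ee_rot: [1.039, 1.308, -1.039]
wrist_force: [-1.9, 0.7, 4.6]
opening: 0.68
```

>>> arm_command(
  plan=[
    [0.001,0,0,0,60],
    [0,0,0,0,60],
  ],
)

```text
clock: 12.5
tcp_pos: [0.5714, -0.0073, 0.005]
ee_rot: [1.04, 1.307, -1.037]
wrist_force: [-1.9, 0.8, 7.9]
opening: 0.676
```

>>> arm_command(
  plan=[
    [-0.001,0,0,0,60],
    [-0.0005,0,0,0,60],
    [0,0,0,0,80],
    [0,0,0,0,85],
    [0,0,0,0,85],
    [0,0,0,0,85],
    [-0.005,0,0,0,85],
    [-0.015,0,0,0,85],
    [-0.03,0,0,0,85],
    [-0.04,0,0,0,85],
  ],
)

```text
clock: 13.5
tcp_pos: [0.569, -0.0073, 0.0947]
ee_rot: [1.038, 1.312, -1.041]
wrist_force: [0.2, 0.3, -0.3]
opening: 0.853
```

>>> arm_command(
  plan=[
    [-0.04,0,0,0,100],
    [-0.02,0,0,0,100],
    [0,0,0,0,100],
  ],
)

```text
clock: 13.8
tcp_pos: [0.5733, -0.0077, 0.1609]
ee_rot: [1.042, 1.299, -1.033]
wrist_force: [0.4, -0.0, -0.4]
opening: 0.998
```

```bash
python3 - <<'E'
from h import *
go((.5209,.2485),.13,np.radians(13.77))
w=eyes.read_camera("wrist"); cv2.imwrite("pics/w10.png",w["frame"][:,:,::-1])
np.savez("w10.npz",**{k:np.array(v) for k,v in w.items()}); crop(w,150,90,350,260,4,"w10c.png")
E
```

```text
t 13.8 tcp [ 0.5733 -0.0077  0.1609] x-axis [ 0.011 -0.001 -1.   ] F [ 0.4 -0.  -0.4] op 0.998 q1,q6 [-0.11  1.23]
shift tool now [ 0.03    0.0068 -0.2615]
 roll 3.13 then shift [ 0.03   -0.0098  0.2615]
 roll -0.012 then shift [ 0.03    0.0098 -0.2615]
```

View pics/w10.png

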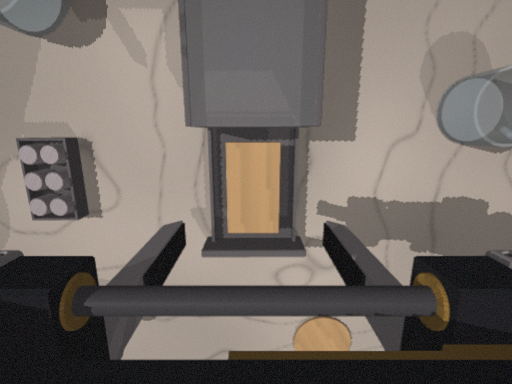

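View pics/w10c.png

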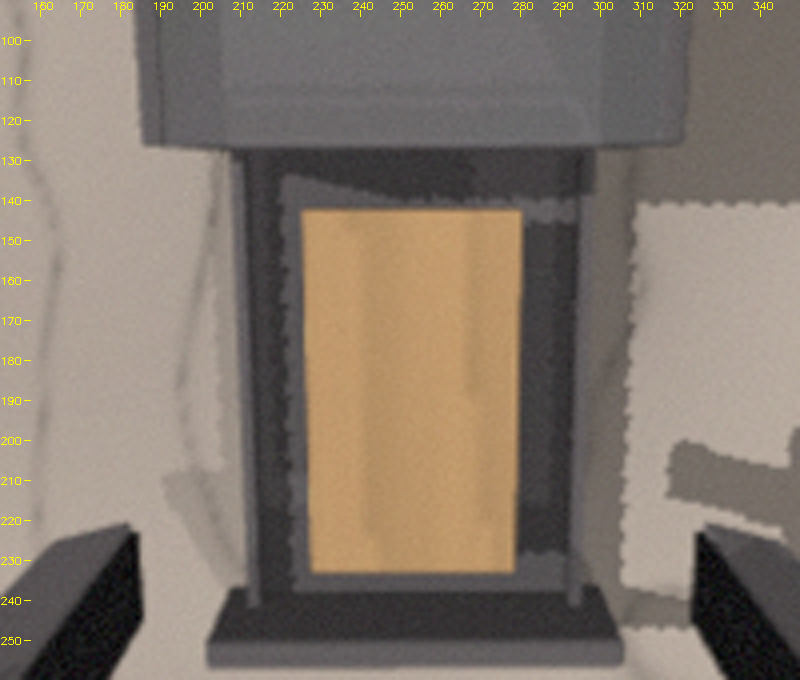

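```bash
python3 - <<'E'
from fit import *
w=dict(np.load("w10.npz"))
sh=u4([(302,210),(523,210),(515,573),(310,573)],150,90,4)
p,r=fit([(w,rect(.056,.032,.048),sh)],[.57,0,.23]); print("sheet",np.round(p,4),np.degrees(p[2]),np.round(r,2).tolist())
pn=unproj(w,u4([(207,642),(623,642)],150,90,4),.054); y=pn[0]-pn[1]; yaw=np.arctan2(-y[0],y[1])
print("panel",pn,np.linalg.norm(y),np.degrees(yaw),"layer from panel",pn.mean(0)+.076*np.array([np.cos(yaw),np.sin(yaw),0]))
crop(w,0,120,110,240,6,"w10d.png")
E
```

```text
sheet [ 0.5712 -0.0074  0.2282] 13.076479961810376 [[-0.08, -0.28], [0.07, -0.25], [-0.0, 0.3], [0.01, 0.32]]
panel [[ 0.48268188  0.03765429  0.054     ]
 [ 0.5119121  -0.08847211  0.054     ]] 0.12946920953630137 13.048143697643086 layer from panel [ 0.57133472 -0.00825041  0.054     ]
```

View pics/w10d.png

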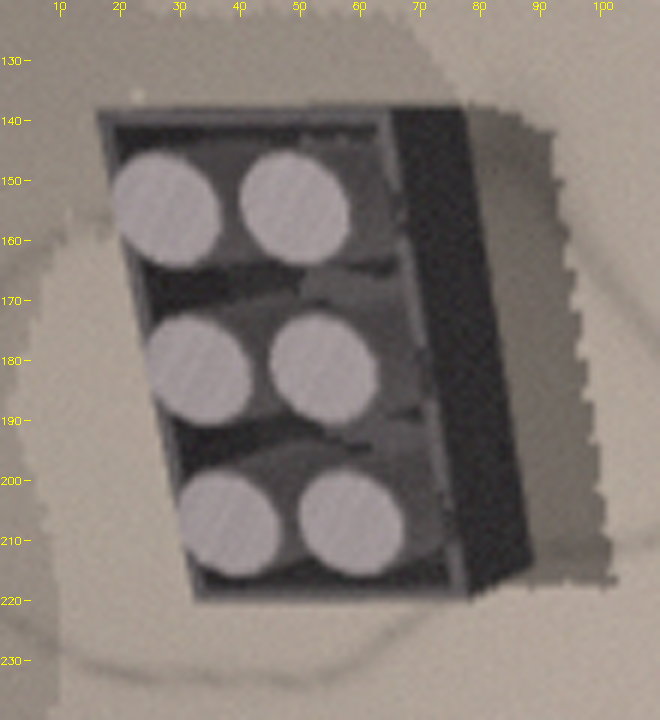

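```bash
python3 - <<'E'
from fit import *
w=dict(np.load("w10.npz"))
p,r=fit([(w,rect(.053,.030,.026),u4([(97,108),(387,108),(467,598),(195,600)],0,120,6))],[.52,.25,.23]); print("tray",np.round(p,4),np.degrees(p[2]),np.round(r,2).tolist())
go(p,.13,p[2])
E
```

```text
tray [0.5195 0.2477 0.2337] 13.388213904691163 [[-0.47, -0.24], [0.43, -0.44], [0.29, 0.44], [-0.25, 0.37]]
t 13.85 tcp [ 0.5717 -0.0076  0.1576] x-axis [ 0.006 -0.001 -1.   ] F [ 0.8  0.6 -0.9] op 1.0 q1,q6 [-0.11  1.23]
shift tool now [ 0.0271  0.0069 -0.2605]
 roll 3.137 then shift [ 0.0271 -0.0082  0.2604]
 roll -0.005 then shift [ 0.0271  0.0082 -0.2604]
```

>>> arm_command(
  plan=[
    [0,0,-0.02,0,100],
    [0,0.001,-0.035,0,100],
    [0,0.001,-0.045,0,100],
    [0,0.001,-0.045,0,100],
    [0,0.001,-0.045,0,100],
    [0,0.001,-0.04,0,100],
    [0,0.001,-0.02,0,100],
    [0.02,0.001,-0.01,0,100],
    [0.01,0,0,0,100],
    [0,0,0,0,100],
  ],
)

```text
clock: 14.85
tcp_pos: [0.5158, 0.2463, 0.1205]
ee_rot: [1.034, 1.313, -1.045]
wrist_force: [0.7, -1.0, 0.3]
opening: 1.0
```

```bash
python3 - <<'E'
from h import *
go((.5195,.2480),-.02,np.radians(13.4))
w=eyes.read_camera("wrist"); cv2.imwrite("pics/w11.png",w["frame"][:,:,::-1])
np.savez("w11.npz",**{k:np.array(v) for k,v in w.items()}); crop(w,190,100,320,250,4,"w11c.png")
E
```

```text
t 14.85 tcp [0.5158 0.2463 0.1205] x-axis [-0.007 -0.003 -1.   ] F [ 0.7 -1.   0.3] op 1.0 q1,q6 [0.35 1.69]
shift tool now [ 0.1404  0.005  -0.0011]
 roll 3.137 then shift [ 0.1404 -0.005   0.001 ]
 roll -0.005 then shift [ 0.1404  0.005  -0.001 ]
```

View pics/w11.png

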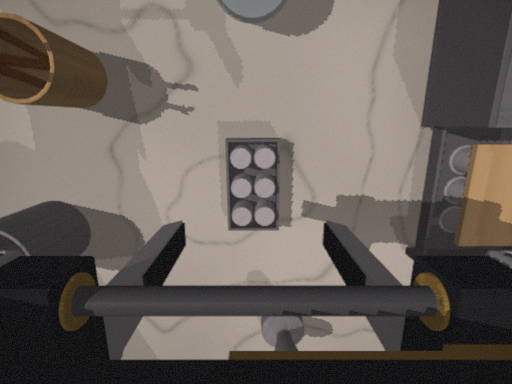

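View pics/w11c.png

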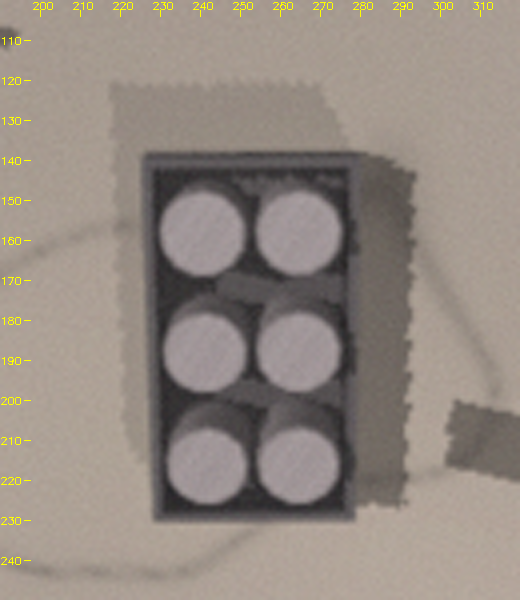

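```bash
python3 - <<'E'
from fit import *
w=dict(np.load("w11.npz"))
p,r=fit([(w,rect(.053,.030,.026),u4([(144,153),(358,153),(355,520),(154,520)],190,100,4))],[.52,.25,.23]); print("tray",np.round(p,4),np.degrees(p[2]),np.round(r,2).tolist())
go(p,-.02,p[2])
t=eyes.read_camera("top")
print("stirrer",unproj(t,[(145,178)],.09),unproj(t,[(145,170)],.165),"pitcher",unproj(t,[(140,229)],.095),"tamper",unproj(t,[(223,241)],.06))
cv2.imwrite("pics/top11.png",t["frame"][60:300,80:330,::-1].repeat(2,0).repeat(2,1))
E
```

```text
tray [0.52   0.2482 0.2357] 13.50550459022103 [[-0.85, 0.16], [1.03, -0.2], [0.23, -0.1], [-0.42, 0.22]]
t 14.9 tcp [0.5169 0.2462 0.1222] x-axis [-0.004 -0.002 -1.   ] F [-0.2  1.   0.3] op 1.004 q1,q6 [0.35 1.69]
shift tool now [ 0.1421  0.0042 -0.0013]
 roll 3.134 then shift [ 0.1421 -0.0042  0.0013]
 roll -0.007 then shift [ 0.1421  0.0042 -0.0013]
stirrer [[0.58741965 0.45003314 0.09      ]] [[0.60472371 0.42712279 0.165     ]] pitcher [[0.39524512 0.46668153 0.095     ]] tamper [[0.34369383 0.16101465 0.06      ]]
```

View pics/top11.png

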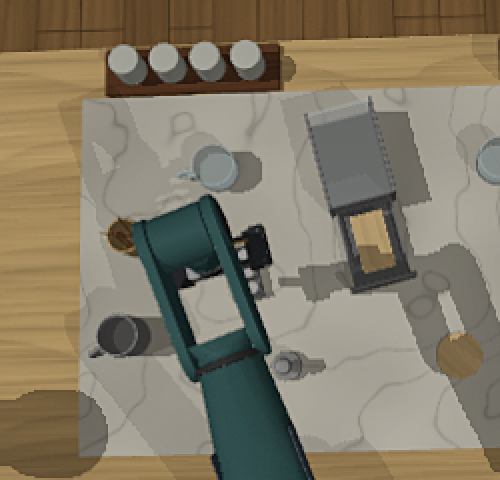

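>>> arm_command(
  plan=[
    [0.02,0.002,-0.001,-0.006,100],
    [0.035,0.001,0,0,100],
    [0.035,0,0,0,100],
    [0.03,0,0,0,100],
    [0.02,0,0,0,100],
    [0.008,0,0,0,100],
    [0.003,0,0,0,100],
    [0,0,0,0,100],
    [0,0,0,0,100],
  ],
)

```text
clock: 15.85
tcp_pos: [0.5224, 0.2493, -0.0246]
ee_rot: [1.037, 1.309, -1.032]
wrist_force: [0.5, -0.1, -0.5]
opening: 1.003
```

```bash
python3 - <<'E'
from h import *
go((.520,.2482),-.031,np.radians(13.5))
w=eyes.read_camera("wrist"); cv2.imwrite("pics/w12.png",w["frame"][:,:,::-1])
E
```

```text
t 15.85 tcp [ 0.5224  0.2493 -0.0246] x-axis [ 0.003  0.001 -1.   ] F [ 0.5 -0.1 -0.5] op 1.003 q1,q6 [0.35 1.68]
shift tool now [ 0.0064 -0.0026  0.0005]
 roll 3.14 then shift [ 0.0064  0.0026 -0.0005]
 roll -0.001 then shift [ 0.0064 -0.0026  0.0005]
```

View pics/w12.png

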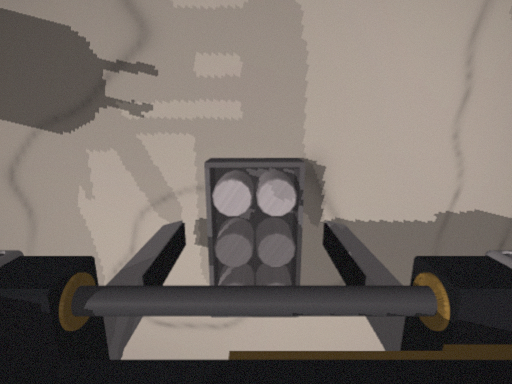

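>>> arm_command(
  plan=[
    [0.004,-0.001,0,0,100],
    [0.002,0,0,0,100],
    [0,0,0,0,100],
    [0,0,0,0,100],
  ],
)

```text
clock: 16.3
tcp_pos: [0.5198, 0.2488, -0.0326]
ee_rot: [1.034, 1.311, -1.035]
wrist_force: [0.4, -0.9, -0.2]
opening: 0.999
```

```bash
python3 - <<'E'
from h import *
go((.520,.2482),-.031,np.radians(13.5))
E
```

```text
t 16.3 tcp [ 0.5198  0.2488 -0.0326] x-axis [-0. -0. -1.] F [ 0.4 -0.9 -0.2] op 0.999 q1,q6 [0.35 1.68]
shift tool now [-0.0016  0.0001  0.0007]
 roll 3.141 then shift [-0.0016 -0.0001 -0.0007]
 roll -0.001 then shift [-0.0016  0.0001  0.0007]
```

>>> arm_command(
  plan=[
    [0,0,0,0,55],
    [0,0,0,0,55],
    [0,0,0,0,55],
    [0,0,0,0,55],
    [0,0,0,0,55],
    [0,0,0,0,55],
    [0,0,0,0,55],
  ],
  newtons=25,
)

```text
clock: 17.0
tcp_pos: [0.52, 0.2487, -0.0324]
ee_rot: [1.034, 1.311, -1.035]
wrist_force: [0.4, 0.1, -0.1]
opening: 0.637
```

>>> arm_command(
  plan=[
    [-0.004,0,0,0,55],
    [-0.01,0,0,0,55],
    [-0.02,0,0,0,55],
    [-0.03,0,0,0,55],
    [-0.04,0,0,0,55],
    [-0.03,0,0,0,55],
    [-0.02,0,0,0,55],
    [0,0,0,0,55],
    [0,0,0,0,55],
  ],
)

```text
clock: 17.9
tcp_pos: [0.5198, 0.2488, 0.1215]
ee_rot: [1.035, 1.311, -1.034]
wrist_force: [-0.5, -0.0, -2.5]
opening: 0.634
```

```bash
python3 - <<'E'
from h import *
go((.5709,-.0080),.13,np.radians(13.15))
w=eyes.read_camera("wrist"); cv2.imwrite("pics/w13.png",w["frame"][:,:,::-1])
s=eyes.read_camera("side"); crop(s,150,130,310,280,4,"s13.png")
E
```

```text
t 17.9 tcp [0.5198 0.2488 0.1215] x-axis [ 0.  0. -1.] F [-0.5 -0.  -2.5] op 0.634 q1,q6 [0.35 1.68]
shift tool now [-0.0085 -0.01    0.2616]
 roll -3.136 then shift [-0.0085  0.0087 -0.2617]
 roll 0.005 then shift [-0.0085 -0.0087  0.2617]
```

View pics/w13.png

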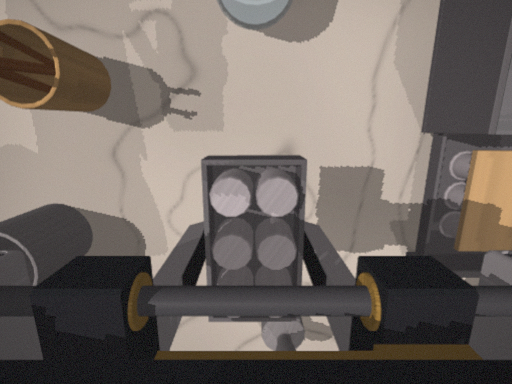

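View pics/s13.png

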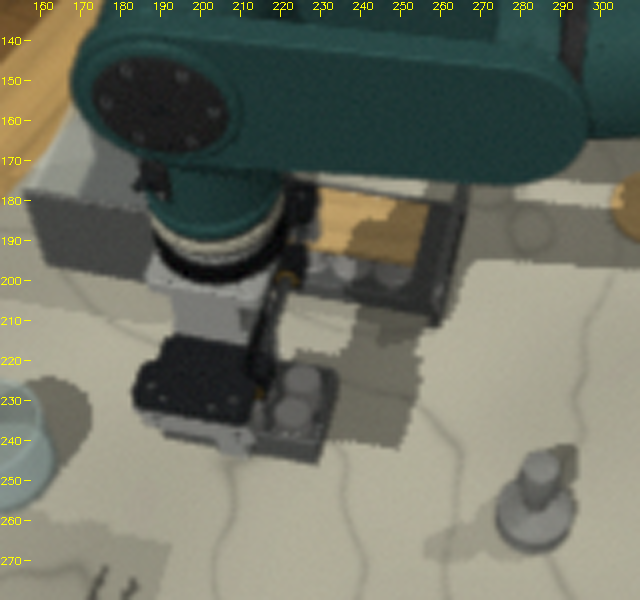

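>>> arm_command(
  plan=[
    [0,0,0.015,0.005,55],
    [0,-0.001,0.03,0,55],
    [0,-0.001,0.04,0,55],
    [0,-0.002,0.045,0,55],
    [0,-0.002,0.045,0,55],
    [0,-0.001,0.04,0,55],
    [0,-0.001,0.03,0,55],
    [0,-0.001,0.017,0,55],
    [0,0,0,0,55],
    [0,0,0,0,55],
  ],
)

```text
clock: 19.0
tcp_pos: [0.5704, -0.0079, 0.1209]
ee_rot: [1.039, 1.311, -1.039]
wrist_force: [0.6, 0.8, -2.1]
opening: 0.634
```

```bash
python3 - <<'E'
from h import *
go((.571,-.0078),.0155,np.radians(13.15))
E
```

```text
t 19.0 tcp [ 0.5704 -0.0079  0.1209] x-axis [-0.001  0.001 -1.   ] F [ 0.6  0.8 -2.1] op 0.634 q1,q6 [-0.11  1.23]
shift tool now [0.1054 0.0007 0.0002]
 roll -3.142 then shift [ 0.1054 -0.0007 -0.0002]
 roll 0.0 then shift [0.1054 0.0007 0.0002]
```

>>> arm_command(
  plan=[
    [0.015,0,0,0,55],
    [0.025,0,0,0,55],
    [0.025,0,0,0,55],
    [0.015,0,0,0,55],
    [0.01,0,0,0,55],
    [0.005,0,0,0,55],
    [0,0,0,0,55],
    [0,0,0,0,55],
    [0,0,0,0,55],
  ],
)

```text
clock: 19.9
tcp_pos: [0.572, -0.0085, 0.028]
ee_rot: [1.039, 1.307, -1.037]
wrist_force: [0.3, -0.3, -2.4]
opening: 0.641
```

```bash
python3 - <<'E'
from h import *
go((.571,-.0078),.0155,np.radians(13.15))
w=eyes.read_camera("wrist"); cv2.imwrite("pics/w14.png",w["frame"][:,:,::-1])
s=eyes.read_camera("side"); crop(s,180,140,290,220,6,"s14.png")
E
```

```text
t 19.9 tcp [ 0.572  -0.0085  0.028 ] x-axis [ 0.003 -0.    -1.   ] F [ 0.3 -0.3 -2.4] op 0.641 q1,q6 [-0.11  1.23]
shift tool now [ 0.0125 -0.0008 -0.0009]
 roll -3.141 then shift [0.0125 0.0008 0.0009]
 roll 0.0 then shift [ 0.0125 -0.0008 -0.0009]
```

View pics/w14.png

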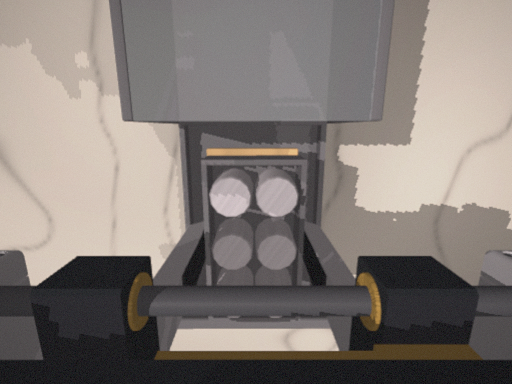

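View pics/s14.png

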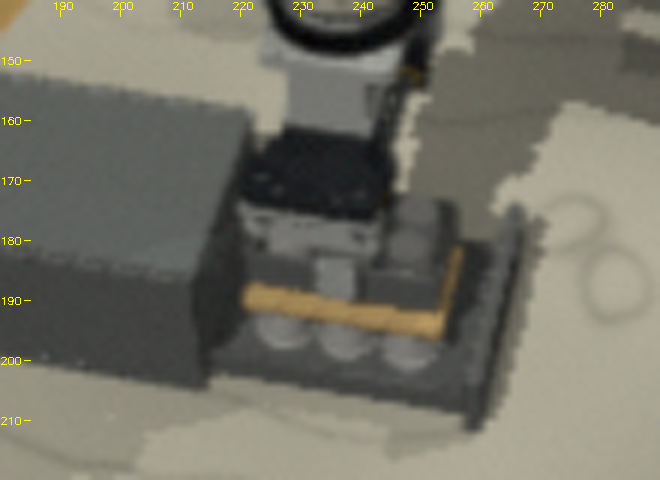

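>>> arm_command(
  plan=[
    [0.004,-0.0005,-0.0005,0,55],
    [0.004,0,0,0,55],
    [0.002,0,0,0,55],
    [0,0,0,0,55],
    [0,0,0,0,55],
  ],
)

```text
clock: 20.5
tcp_pos: [0.5702, -0.008, 0.0164]
ee_rot: [1.038, 1.309, -1.039]
wrist_force: [0.6, -0.2, -2.9]
opening: 0.638
```

>>> arm_command(
  plan=[
    [0.001,0,0,0,55],
    [0,0,0,0,55],
    [0,0,0,0,55],
  ],
)

```text
clock: 20.8
tcp_pos: [0.5703, -0.008, 0.0156]
ee_rot: [1.038, 1.309, -1.038]
wrist_force: [0.8, -0.5, -1.4]
opening: 0.632
```

>>> arm_command(
  plan=[
    [0.001,0,0,0,55],
    [0,0,0,0,55],
    [0,0,0,0,55],
  ],
)

```text
clock: 21.1
tcp_pos: [0.5706, -0.0079, 0.0155]
ee_rot: [1.038, 1.308, -1.038]
wrist_force: [-1.7, 0.3, 3.8]
opening: 0.637
```

Contact came at the expected height. I'll ease off, release slightly and check before lifting.

>>> arm_command(
  plan=[
    [-0.001,0,0,0,55],
    [0,0,0,0,60],
    [0,0,0,0,66],
    [0,0,0,0,72],
    [0,0,0,0,80],
    [0,0,0,0,85],
    [0,0,0,0,85],
    [-0.005,0,0,0,85],
    [-0.01,0,0,0,85],
    [-0.025,0,0,0,85],
  ],
)

```text
clock: 22.1
tcp_pos: [0.5685, -0.0077, 0.0542]
ee_rot: [1.037, 1.313, -1.041]
wrist_force: [0.0, 0.2, 0.6]
opening: 0.85
```

>>> arm_command(
  plan=[
    [-0.03,0,0,0,85],
    [-0.035,0,0,0,85],
    [-0.03,0,0,0,60],
    [-0.01,0,0,0,30],
    [0,0,0,0,0],
    [0,0,0,0,0],
  ],
)

```text
clock: 22.7
tcp_pos: [0.5696, -0.0079, 0.1592]
ee_rot: [1.038, 1.311, -1.039]
wrist_force: [0.4, 0.8, -0.0]
opening: 0.544
```

```bash
python3 - <<'E'
from h import *
go((.45,-.035),.13,np.radians(13.15))
w=eyes.read_camera("wrist"); cv2.imwrite("pics/w15.png",w["frame"][:,:,::-1]); crop(w,150,90,350,260,4,"w15c.png")
np.savez("w15.npz",**{k:np.array(v) for k,v in w.items()})
E
```

```text
t 22.7 tcp [ 0.5696 -0.0079  0.1592] x-axis [-0.002  0.    -1.   ] F [ 0.4  0.8 -0. ] op 0.544 q1,q6 [-0.11  1.23]
shift tool now [ 0.0295 -0.1226 -0.0008]
 roll -3.141 then shift [0.0295 0.1226 0.0008]
 roll 0.0 then shift [ 0.0295 -0.1226 -0.0008]
```

View pics/w15c.png

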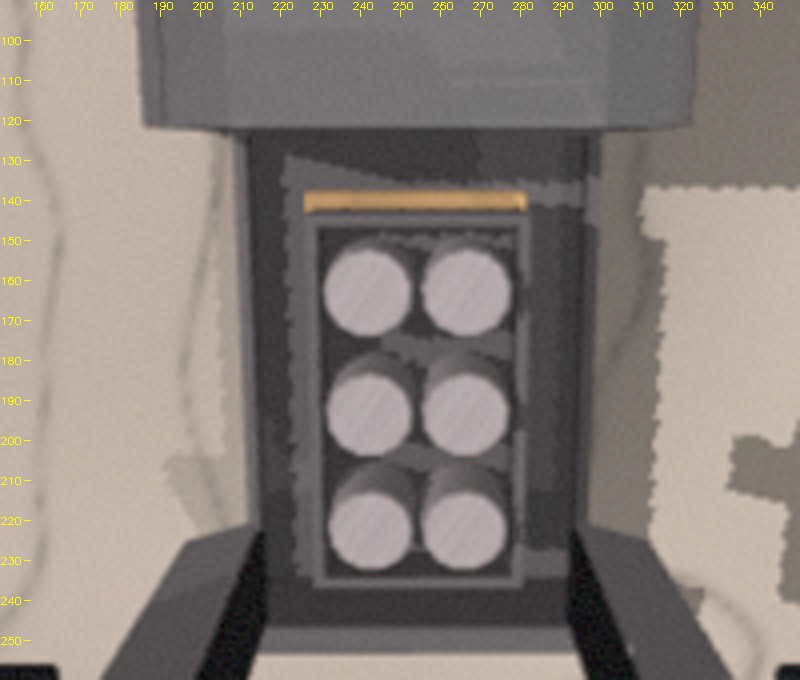

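```bash
python3 - <<'E'
from fit import *
w=dict(np.load("w15.npz"))
p,r=fit([(w,rect(.053,.030,.074),u4([(306,215),(530,215),(523,586),(314,586)],150,90,4))],[.57,0,.23]); print("tray",np.round(p,4),np.degrees(p[2]),np.round(r,2).tolist())
e=unproj(w,u4([(304,191),(527,191)],150,90,4),.048); y=e[0]-e[1]; yaw=np.arctan2(-y[0],y[1]); print("sheet",e.mean(0)-.056*np.array([np.cos(yaw),np.sin(yaw),0]),np.degrees(yaw),np.linalg.norm(y))
# push plan: panel outer centre
L=np.array([.5709,-.008]); a=np.radians(13.15); ax=np.array([np.cos(a),np.sin(a)])
H=np.array([.6455,.0085]); print("front",L-.086*ax,"d est",.076+(H-L)@ax)
E
```

```text
tray [ 0.5699 -0.0083  0.2313] 13.254431456470678 [[-0.37, -0.41], [0.4, -0.48], [-0.05, 0.52], [0.02, 0.56]]
sheet [ 0.5713818  -0.00712599  0.048     ] 13.181972984881991 0.06369889211534706
front [ 0.48715511 -0.0275651 ] d est 0.15239759371148998
```

>>> arm_command(
  plan=[
    [0,-0.015,0,0,0],
    [0,-0.03,0,0,0],
    [0,-0.035,0,0,0],
    [0,-0.025,0,0,0],
    [0.01,-0.01,0,0,0],
    [0.03,0,0,0,0],
    [0.04,0,0,0,0],
    [0.04,0,0,0,0],
    [0.02,0,0,0,0],
    [0,0,0,0,0],
  ],
)

```text
clock: 23.75
tcp_pos: [0.4531, -0.0332, 0.0148]
ee_rot: [1.035, 1.32, -1.045]
wrist_force: [-0.3, -0.6, -0.1]
opening: 0.006
```

>>> arm_command(
  plan=[
    [0,0,0,0,0],
    [0,0,0,0,0],
  ],
)

```text
clock: 23.95
tcp_pos: [0.4594, -0.0344, 0.0218]
ee_rot: [1.039, 1.307, -1.037]
wrist_force: [-0.3, 0.8, 1.1]
opening: 0.007
```

```bash
python3 - <<'E'
from h import *
go((.487,-.0276),-.015,np.radians(13.15))
s=eyes.read_camera("side"); crop(s,200,120,320,230,6,"s16.png")
w=eyes.read_camera("wrist"); cv2.imwrite("pics/w16.png",w["frame"][:,:,::-1])
E
```

```text
t 23.95 tcp [ 0.4594 -0.0344  0.0218] x-axis [ 0.002 -0.001 -1.   ] F [-0.3  0.8  1.1] op 0.007 q1,q6 [-0.2   1.14]
shift tool now [ 0.0368  0.0284 -0.0003]
 roll -3.141 then shift [ 0.0368 -0.0284  0.0003]
 roll 0.0 then shift [ 0.0368  0.0284 -0.0003]
```

View pics/s16.png

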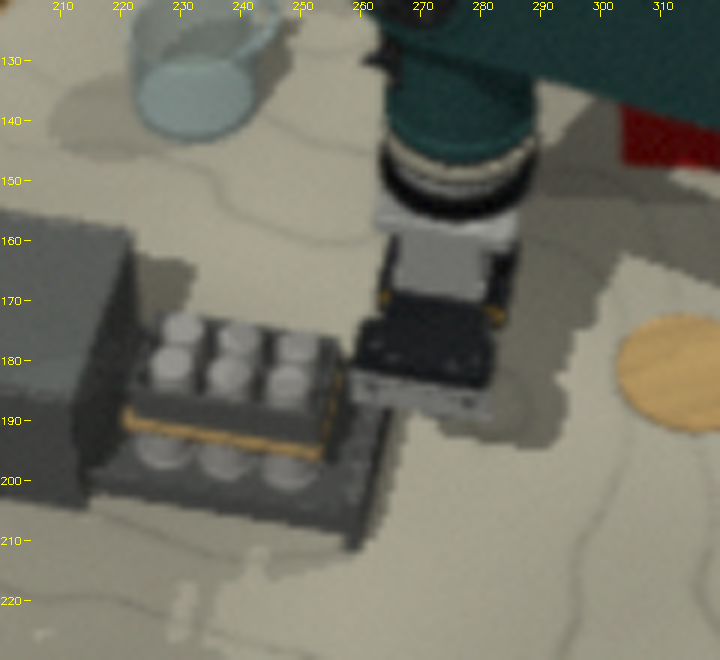

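View pics/w16.png

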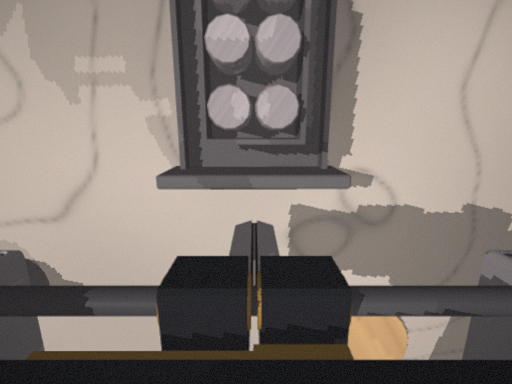

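>>> arm_command(
  plan=[
    [0.01,0,0,0,0],
    [0.015,0,0,0,0],
    [0.01,0,0,0,0],
    [0,0,0,0,0],
    [0,0,0,0,0],
  ],
)

```text
clock: 24.55
tcp_pos: [0.4583, -0.0341, -0.0145]
ee_rot: [1.038, 1.309, -1.038]
wrist_force: [-0.9, 0.3, -1.0]
opening: 0.007
```

>>> arm_command(
  plan=[
    [0,0.004,0,0,0],
    [0,0.005,0,0,0],
    [0,0.004,0,0,0],
    [0,0.003,0,0,0],
    [0,0.002,0,0,0],
    [0,0.002,0,0,0],
    [0,0.002,0,0,0],
    [0,0.002,0,0,0],
  ],
)

```text
clock: 25.35
tcp_pos: [0.4811, -0.0288, -0.0145]
ee_rot: [1.037, 1.31, -1.039]
wrist_force: [-1.1, -1.2, 0.4]
opening: 0.001
```

```bash
python3 - <<'E'
from h import *
go((.487,-.0276),-.015,np.radians(13.15))
E
```

```text
t 25.35 tcp [ 0.4811 -0.0288 -0.0145] x-axis [-0.001 -0.    -1.   ] F [-1.1 -1.2  0.4] op 0.001 q1,q6 [-0.18  1.16]
shift tool now [0.0005 0.006  0.0002]
 roll -3.141 then shift [ 0.0005 -0.006  -0.0002]
 roll 0.0 then shift [0.0005 0.006  0.0002]
```

>>> arm_command(
  plan=[
    [0,0.002,0,0,0],
    [0,0.002,0,0,0],
    [0,0.003,0,0,0],
    [0,0.003,0,0,0],
    [0,0.004,0,0,0],
    [0,0.004,0,0,0],
    [0,0.005,0,0,0],
    [0,0.005,0,0,0],
    [0,0.004,0,0,0],
    [0,0.003,0,0,0],
  ],
)

```text
clock: 26.35
tcp_pos: [0.5162, -0.0206, -0.0145]
ee_rot: [1.038, 1.309, -1.038]
wrist_force: [-1.9, 0.5, 1.4]
opening: 0.002
```

```bash
python3 - <<'E'
from h import *
a=np.radians(13.15);L=np.array([.5709,-.008])+.152*np.array([np.cos(a),np.sin(a)]); F=L-.086*np.array([np.cos(a),np.sin(a)]); print(F)
go(F,-.015,a)
s=eyes.read_camera("side"); crop(s,150,120,290,230,5,"s17.png")
w=eyes.read_camera("wrist"); cv2.imwrite("pics/w17.png",w["frame"][:,:,::-1])
E
```

```text
[0.63516934 0.00701508]
t 26.35 tcp [ 0.5162 -0.0206 -0.0145] x-axis [-0.  0. -1.] F [-1.9  0.5  1.4] op 0.002 q1,q6 [-0.15  1.19]
shift tool now [0.0005 0.1221 0.0003]
 roll -3.141 then shift [ 0.0005 -0.1221 -0.0002]
 roll 0.0 then shift [0.0005 0.1221 0.0002]
```

View pics/s17.png

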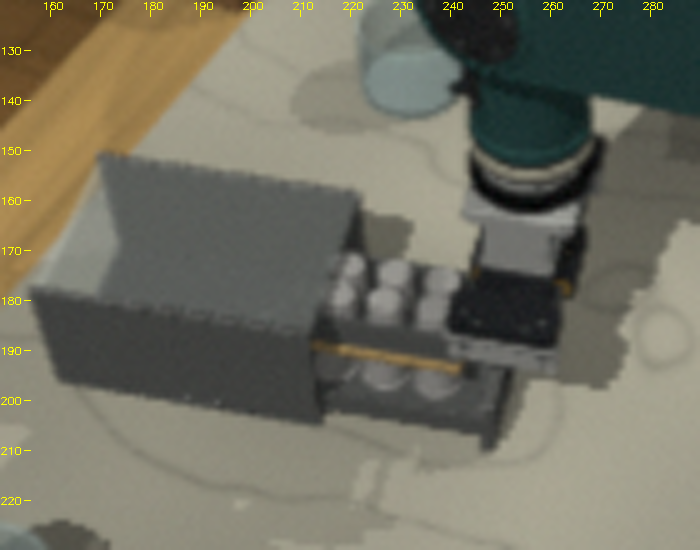

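View pics/w17.png

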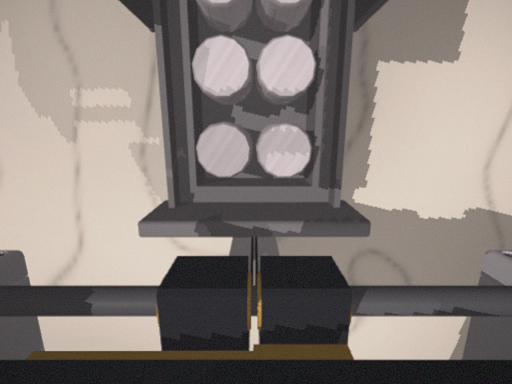

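>>> arm_command(
  plan=[
    [0,0.003,0,0,0],
    [0,0.004,0,0,0],
    [0,0.005,0,0,0],
    [0,0.006,0,0,0],
    [0,0.006,0,0,0],
    [0,0.006,0,0,0],
    [0,0.006,0,0,0],
    [0,0.006,0,0,0],
    [0,0.005,0,0,0],
    [0,0.005,0,0,0],
  ],
)

```text
clock: 27.45
tcp_pos: [0.5669, -0.0087, -0.0144]
ee_rot: [1.038, 1.309, -1.038]
wrist_force: [-2.3, -0.4, 0.7]
opening: 0.006
```

>>> arm_command(
  plan=[
    [0,0.005,0,0,0],
    [0,0.005,0,0,0],
    [0,0.005,0,0,0],
    [0,0.005,0,0,0],
    [0,0.005,0,0,0],
    [0,0.005,0,0,0],
    [0,0.005,0,0,0],
    [0,0.004,0,0,0],
    [0,0.003,0,0,0],
    [0,0.003,0,0,0],
  ],
)

```text
clock: 28.45
tcp_pos: [0.6105, 0.0015, -0.0144]
ee_rot: [1.038, 1.309, -1.038]
wrist_force: [-2.2, -0.0, 0.9]
opening: 0.008
```

```bash
python3 - <<'E'
from h import *
go((.6352,.007),-.015,np.radians(13.15))
s=eyes.read_camera("side"); crop(s,150,120,290,230,5,"s18.png")
w=eyes.read_camera("wrist"); cv2.imwrite("pics/w18.png",w["frame"][:,:,::-1])
E
```

```text
t 28.45 tcp [ 0.6105  0.0015 -0.0144] x-axis [-0.  0. -1.] F [-2.2 -0.   0.9] op 0.008 q1,q6 [-0.09  1.25]
shift tool now [0.0006 0.0253 0.0003]
 roll -3.141 then shift [ 0.0006 -0.0253 -0.0003]
 roll 0.0 then shift [0.0006 0.0253 0.0003]
```

View pics/w18.png

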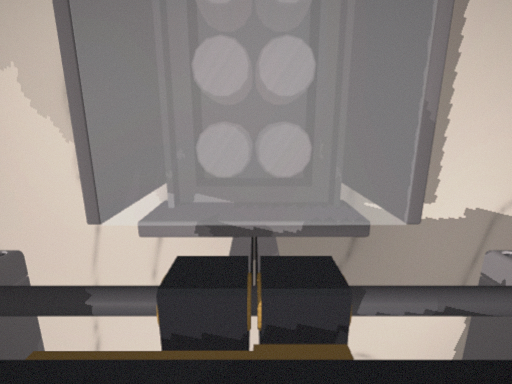

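View pics/s18.png

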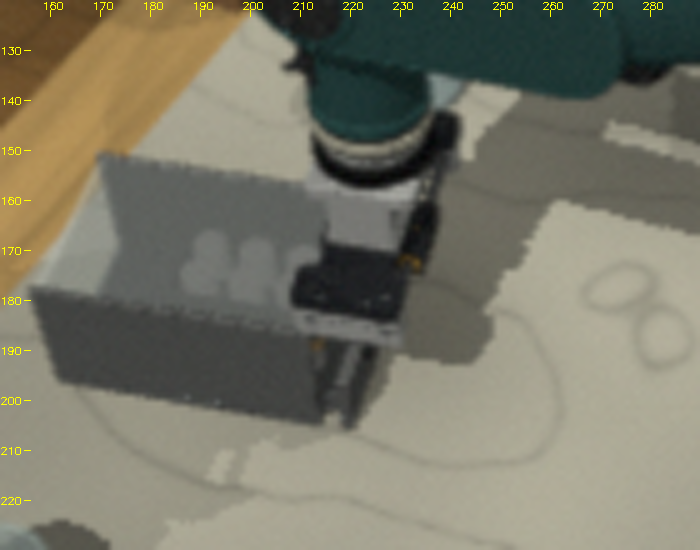

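>>> arm_command(
  plan=[
    [0,0.003,0,0,0],
    [0,0.003,0,0,0],
    [0,0.002,0,0,0],
    [0,0.002,0,0,0],
    [0,0.001,0,0,0],
    [0,0.001,0,0,0],
  ],
)

```text
clock: 29.15
tcp_pos: [0.622, 0.0041, -0.0145]
ee_rot: [1.038, 1.309, -1.038]
wrist_force: [-0.9, -0.2, 1.4]
opening: 0.006
```

>>> arm_command(
  plan=[
    [0,0.001,0,0,0],
    [0,0.001,0,0,0],
  ],
)

```text
clock: 29.35
tcp_pos: [0.6239, 0.0045, -0.0145]
ee_rot: [1.038, 1.309, -1.038]
wrist_force: [-2.6, -1.3, 0.6]
opening: 0.008
```

>>> arm_command(
  plan=[
    [0,0.001,0,0,0],
    [0,0.001,0,0,0],
  ],
)

```text
clock: 29.55
tcp_pos: [0.6241, 0.0046, -0.0145]
ee_rot: [1.036, 1.312, -1.041]
wrist_force: [-7.5, -2.2, 5.1]
opening: 0.003
```

>>> arm_command(
  plan=[
    [0,0.001,0,0,0],
    [0,0.001,0,0,0],
    [0,0,0,0,0],
  ],
)

```text
clock: 29.85
tcp_pos: [0.6239, 0.0046, -0.0144]
ee_rot: [1.034, 1.315, -1.045]
wrist_force: [-11.4, -2.6, 7.4]
opening: 0.007
```

```bash
python3 - <<'E'
from h import *
w=eyes.read_camera("wrist"); cv2.imwrite("pics/w19.png",w["frame"][:,:,::-1])
E
```

```text
(no output)
```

View pics/w19.png

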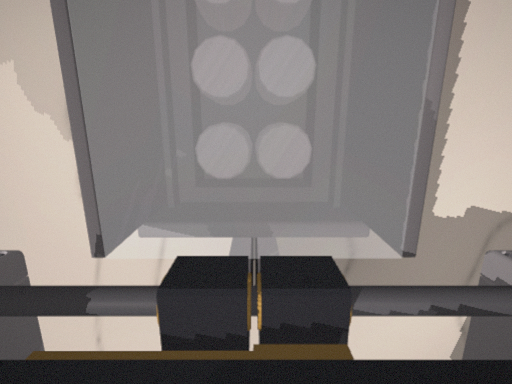

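>>> arm_command(
  plan=[
    [0,-0.004,0,0,0],
    [0,-0.01,0,0,0],
    [0,-0.02,0,0,0],
    [0,-0.04,0,0,0],
    [0,-0.04,0,0,0],
    [0,-0.03,0,0,0],
    [-0.03,0,0,0,0],
    [-0.03,0,0,0,0],
    [0,0,0,0,0],
    [0,0,0,0,0],
  ],
)

```text
clock: 30.9
tcp_pos: [0.4884, -0.0274, 0.0464]
ee_rot: [1.039, 1.306, -1.036]
wrist_force: [0.0, 0.2, 0.1]
opening: 0.001
```

```bash
python3 - <<'E'
from h import *
go((.6352,.007),-.015,np.radians(13.15))
s=eyes.read_camera("side"); crop(s,150,130,260,220,7,"s20.png")
w=eyes.read_camera("wrist"); crop(w,120,0,400,220,2,"w20.png",20)
t=eyes.read_camera("top"); crop(t,215,95,305,215,5,"t20.png"); cv2.imwrite("pics/top20.png",t["frame"][:,:,::-1])
np.savez("w20.npz",**{k:np.array(v) for k,v in w.items()})
E
```

```text
t 30.9 tcp [ 0.4884 -0.0274  0.0464] x-axis [ 0.003 -0.    -1.   ] F [0.  0.2 0.1] op 0.001 q1,q6 [-0.17  1.17]
shift tool now [ 6.190e-02  1.506e-01 -1.000e-04]
 roll -3.141 then shift [ 0.0619 -0.1506  0.0002]
 roll 0.0 then shift [ 0.0619  0.1506 -0.0002]
```

View pics/s20.png

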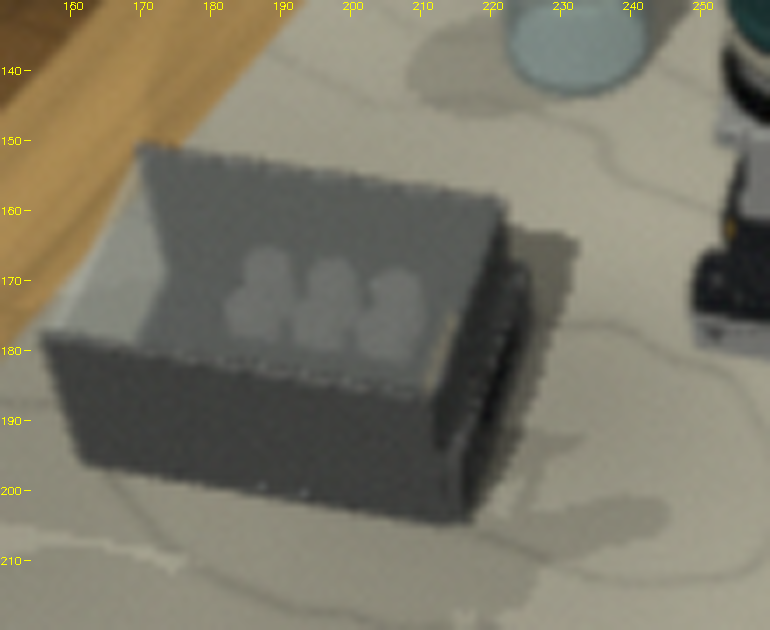

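View pics/w20.png

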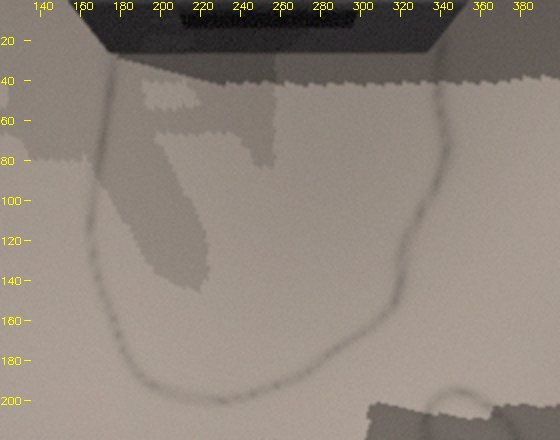

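View pics/t20.png

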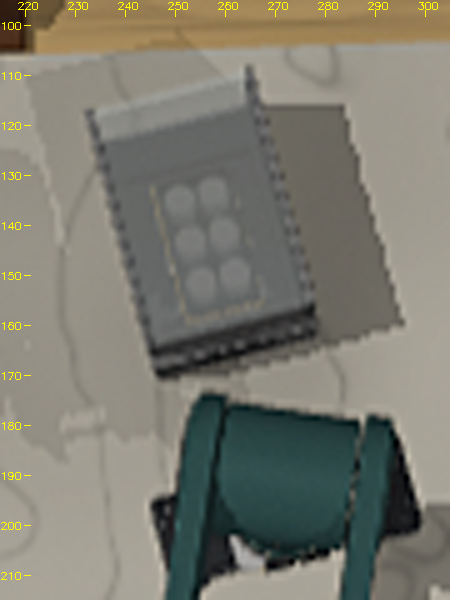

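View pics/top20.png

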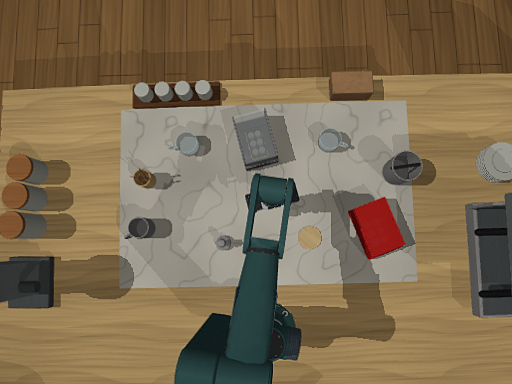

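```bash
python3 - <<'E'
from fit import *
t=eyes.read_camera("top"); s=eyes.read_camera("side")
a=np.radians(13.15);ax=np.array([np.cos(a),np.sin(a)])
cp=lambda z:[[x,y,z] for x in(.033,0,-.033) for y in(.0145,-.0145)]
p,r=fit([(t,cp(.082),u4([(180,203),(213,192),(190,241),(224,234),(202,284),(235,272)],215,95,5))],[.72,.03,.23]); print("tray",p,np.degrees(p[2]),np.abs(r).max())
L=np.array([.5709,-.008])
rel=p[:2]-L; print("moved along",rel@ax,"across",rel@[-ax[1],ax[0]])
print("front by push: TCP .6240,.0046 ->", (np.array([.624,.0046])-L)@ax+.086+.008)
# side: panel top outer corners expected if shut vs 3mm open
H=np.array([.6455,.0085])
for Hx in (H,):
  for d in(0,.005):
    P=[[*(Hx-(.01+d)*ax+y*np.array([-ax[1],ax[0]])),.054] for y in(.066,-.066)]
    print(d,np.round(proj(s,P),1).tolist(),np.round(proj(t,P),1).tolist())
print("housing corners",np.round(proj(s,[[*(H+y*np.array([-ax[1],ax[0]])),.098] for y in(.066,-.066)]),1).tolist())
E
```

```text
tray [0.71385266 0.02681151 0.2434993 ] 13.95148237357559 0.4952747118801426
moved along 0.14712378664105466 across 0.0013767777445762431
front by push: TCP .6240,.0046 -> 0.14857411630137238
0 [[214.9, 195.8], [225.1, 166.7]] [[245.5, 167.9], [278.8, 159.2]]
0.005 [[216.4, 196.0], [226.5, 167.0]] [[245.9, 169.1], [279.1, 160.5]]
housing corners [[210.7, 186.8], [221.5, 157.6]]
```

>>> arm_command(
  plan=[
    [-0.03,0,0,0,0],
    [-0.04,0,0,0,0],
    [-0.04,0,0,0,0],
    [-0.03,0.01,0,0,0],
    [0,0.03,0,0,0],
    [0,0.03,0,0,0],
    [0,0.01,0,0,0],
    [0,0,0,0,0],
    [0,0,0,0,0],
    [0,0,0,0,0],
  ],
)

```text
clock: 32.15
tcp_pos: [0.5645, -0.0093, 0.1854]
ee_rot: [1.038, 1.31, -1.039]
wrist_force: [-1.0, 0.6, 0.4]
opening: 0.004
```

```bash
python3 - <<'E'
from h import *
w=eyes.read_camera("wrist"); cv2.imwrite("pics/w21.png",w["frame"][:,:,::-1]); crop(w,140,60,370,260,3,"w21c.png")
np.savez("w21.npz",**{k:np.array(v) for k,v in w.items()})
E
```

```text
(no output)
```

View pics/w21c.png

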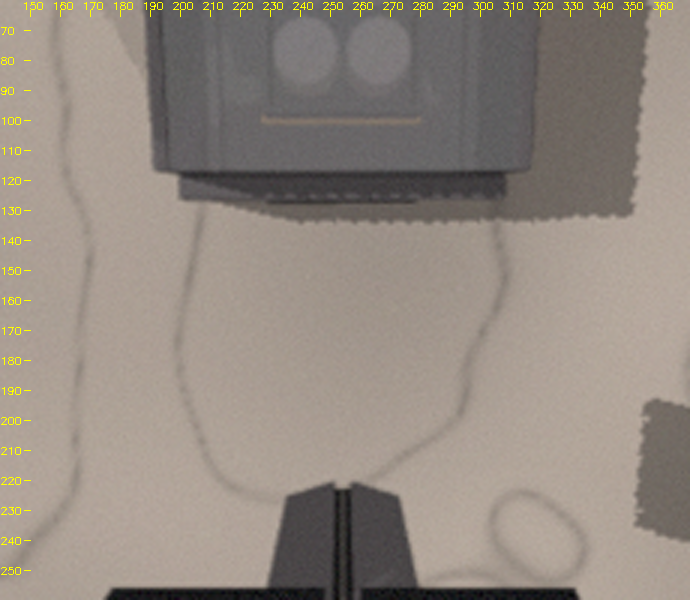

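```bash
python3 - <<'E'
from fit import *
w=dict(np.load("w21.npz")); a=np.radians(13.15);ax=np.array([np.cos(a),np.sin(a)]);ay=np.array([-ax[1],ax[0]])
u=lambda p:u4(p,140,60,3)
f=unproj(w,u([(155,171),(532,171)]),.098); q=unproj(w,u([(180,199),(507,199)]),.054); sh=unproj(w,u([(262,123),(420,123)]),.048); tr=unproj(w,u([(305,52),(380,52)]),.082)
for n,v in(("roof front",f),("panel outer top",q),("sheet near edge",sh),("near capsules",tr)): print(n,"along",np.round(v[:,:2]@ax,4),"across",np.round(v[:,:2]@ay,4))
print("layer across",np.array([.5709,-.008])@ay)
E
```

```text
roof front along [0.6275 0.6275] across [-0.0725 -0.2033]
panel outer top along [0.6181 0.6182] across [-0.0725 -0.2034]
sheet near edge along [0.6475 0.6475] across [-0.1054 -0.1684]
near capsules along [0.6685 0.6685] across [-0.1243 -0.1508]
layer across -0.13767064348263772
```

```bash
python3 - <<'E'
from h import *
a=cv2.imread("pics/top0.png").astype(int); t=eyes.read_camera("top"); b=t["frame"][:,:,::-1].astype(int)
d=np.abs(a-b).max(2)
for n,(u,v) in dict(cup_a=(187,144),cup_b=(330,140),tube=(405,165),stir=(145,178),tamper=(223,241),coaster=(309,237),pitcher=(138,229),red=(376,228)).items(): print(n,d[v-13:v+14,u-13:u+14].mean().round(1))
print(job.finish_job())
E
```

```text
cup_a 4.9
cup_b 2.6
tube 2.0
stir 3.5
tamper 13.7
coaster 2.7
pitcher 6.5
red 4.0
the job is handed in; nothing more can be done
None
```

The sheet is on the six capsules, the tray is on the sheet, and the drawer is shut with both layers still in place. The job was handed in after about 32 s of robot time.

**Last checks before handing in:**
- **Sheet and tray, before closing:** both lay within about 1.5 mm of the layer centre, at 13.1–13.3° against the drawer's 13.15°.
- **Drawer:** pushing needed about 2 N until it stopped at a firm end. The panel's outer face then measured 9.4 mm in front of the roof edge, against 10 mm for fully shut.
- **Layers, after closing:** the sheet's near edge sits 20 mm behind the housing front, as it should. Sheet and tray are centred across the drawer to about 1 mm.
- **Bystanders:** I compared start and end top views. All of them matched except around the tamper, where the pictures differ more. I think that is the arm's shadow, because the tamper shows at the same pixel (223, 241) in a picture taken just before the final lift. I did not check it more closely.

**Readings that disagreed:**
- **TCP height:** the visible fingertips were about 36 mm higher than the reported TCP. My first grip of the sheet therefore closed in the air above it, touching nothing. I allowed for the offset afterwards, and contact came at the expected heights.
- **Drawer travel:** the first estimate was 152 mm, but the push came to about 148 mm. The difference is within the error of my first housing measurement.

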